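# Plug the tester into the sprung-lid machine outlet

### The arm

A 6-joint arm with a two-finger parallel gripper is mounted at the origin on a cart in front of the work surface, level with it; the furniture and walls round the work are solid. World frame = base frame: x ahead of the robot, y to its left, z up, the work surface at z = 0. Lengths are in m, angles in rad, forces in N, time in s.
With the tool pointing down it reaches from about 0.25 to 0.8 m from the base axis. Payload 3.9 kg.
Tool frame: the origin (TCP) lies midway between the tips of the shut fingers; the grasp point (between the pads) lies 19 mm behind it (hold_point_z is the distance from the TCP to the grasp point, in m); z points along the fingers, y is the direction in which the jaws open and shut (so a half turn about z gives the same grasp; the last joint's range is limited). The gripper opens to 85 mm and grips with 20 to 120 N. Pads are 22 mm wide; open, the fingers measure 114 mm over their backs; the gripper's body (76 mm by 85 mm) begins 54 mm behind the grasp point. The pads swing forward as they close: fully open they stand 13 mm farther back than shut.
Start: joints at [1.244, 0.26, -0.138, 1.173, 0, 1.571], TCP at [0.169, 0.497, 0.231] pointing down, gripper open.
Joint ranges: [-2.78, 2.78], [-0.83, 1.72], [-1.28, 1.37], [-1.9, 2.12], [-1.57, 1.48], [-3.14, 3.14]. Speed limits (rad/s): [2.57, 2.57, 3.14, 3.14, 3.14, 3.14].

### API

Orientations are given as a 3x3 rotation matrix whose columns are the frame's x, y, z axes.
In Python, from workcell import read_state, get_image, get_calibration, job_done, hold_point_z gives the robot as it stands.
- The arm moves only by the tool arm_command, never from a script. Its argument "rows" is a list of rows, each an object with "fingers": the gripper command: -1 is shut, 1 is fully open, values between are in proportion; "translation": the shift along the tool's x, y, z in m, a list of three; "spin": the turn about the tool's z in rad. In form: [{"fingers": fingers, "translation": [x, y, z], "spin": spin}, ...]. A call has 1 to 8 rows; each row is the pose to reach, as a shift and turn from the pose commanded when the call began, along the tool's axes at that moment; what a row does not reach only later rows make up. A row lasts 1/10 s, in which the tool goes at most 50 mm and 8.59 degrees, less where a joint would pass 70% of its speed; a pose out of reach is approached as far as the arm can. A call with a gripper value outside its range is refused whole. The fingers move at their own pace and stop on an object; "squeeze" is the grip in N (left out, the last holds). Time passes only in rows, so rows that repeat a pose let the fingers close. It gives the time, the measured TCP pose, the force and the opening at its end, in the units of the state.
- read_state(): the state, without advancing time (a new reading comes with each control period).
- get_image(name): name is "side" or "top" or "wrist"; returns the picture (480x640x3 uint8, red, green, blue); there is no depth.
- get_calibration(name): a dict with "fx", "fy", "cx", "cy" (pixels), "R" (3x3) and "t" (3): a world point X has camera coordinates R X + t; the wrist camera has in their place "T_tool_cam" (4x4, takes a point from camera to tool coordinates, whose origin is the TCP and whose axes are the flange's). Camera axes: x right, y down, z forward; pixel columns grow to the right and rows downward; lengths in m; the calibration is good to about 2 mm. The wrist camera is an equidistant fisheye: a pixel r from the principal point sees the ray r / f radians off the axis. A picture is of the moment at which its call begins: read the wrist's pose just before it. get_calibration takes no time and is no camera call.
- job_done(): hands the job in, once; it reports no verdict.
The state is a dict: "t": time; "qpos": joint angles; "dq": joint speeds; "joint_torque": joint torques, N m; "position": TCP position; "tool_rot": TCP orientation; "wrist_force": force on the tool from outside, world axes, zero at the start; "moment": the same for the moment, N m; "finger_gap": finger opening in m.
Only numpy, scipy, OpenCV 4.12 (cv2) and the standard library are available. Lean on these libraries where they do the work, as an engineer would, in place of code of your own. Each camera call takes 0.05 s, during which the arm holds its last target.

### The job

Plug the yellow outlet tester into the machine outlet on the front of the grey supply box. A blue spring lid covers the outlet: lever it open from its lip (the tester's own nose will do it), keep it held open with the tester while you feed the nose in past it, and feel your way into the mouth. Then press the tester home against the seal until the lid's hooks drop behind the catch lugs on its side, and let go, leaving it plugged in and held by the lid. Be gentle, a push of 15 N is plenty; never force the outlet or the lid, and leave the other things on the bench alone.

Things in the scene. Friction and masses are not known exactly. Their poses are not given: they have to be found in the camera images.
- tester_grip (a point): Outlet tester: yellow and black plug-shaped tool without cable, 149 mm long, 0.2 kg, lying flat. Point: middle of its black grip (46 long, 34 wide, 38 mm high), on the long axis, 20 mm above its underside. x points to the nose, z up. Along x: grip -19 to +27 mm, yellow body 40 x 40 mm +27 to +91 (last 13 tapered), blue nose +91 to +125.5. Hold it by the grip: fingers then stay behind the lid.
- tester_nose (a point): Centre of the front end of the tester's blue round nose (36 mm diameter, 34.5 mm long, front edge bevelled 1.5 mm), on the long axis, 125.5 mm ahead of the grip point. Same axes as the grip point. In the hand the nose may hang a few mm low.
- tester_ridge (a point): Catch lugs on the tester's left side (mirrored on the right): two, one above the other, each 9.5 mm high, 4.8 mm proud of the 40 mm wide body. Point: between them in their steep rear faces, 24.8 mm left of the long axis, 48 mm ahead of the grip point (77.5 mm behind the nose's end); towards the nose they are ramped. Same axes as the grip point.
- supply: Grey supply box fixed to the bench (110 x 150 x 150 mm, plus a carrying handle on top), with the outlet on its front. Origin at bench level under the middle of the outlet's mouth; x points into the outlet, y to its left, z up. The outlet's housing is a 56 mm square block 46 mm deep, with a 72 mm wide flange behind it, 40 mm behind the mouth. Its plastic is slick (friction 0.25).
- outlet_mouth (a point): Centre of the outlet's round mouth, in the housing's front face, 80 mm above the bench; axes as the supply box. Recess 38 mm in diameter, edge bevelled 1 mm. A sprung seal in it is met with the nose 29.5 mm deep: 3 N, rising 2.6 N per mm. The lid's hooks drop at about 32 mm; at 34.5 mm the tester's shoulder strikes the housing. Lid and seal together resist with up to about 12 N.
- lid_hinge (a point): Vertical hinge axis at the lid's left edge, 3 mm before the mouth plane, 31 mm left of the mouth's centre. The lid, a blue plate 54 mm high and 4.5 mm thick reaching 57 mm from the hinge, swings outwards to the left. Closed, its inside lies 2 mm before the mouth plane. Axes as the supply box.
- lid_lip (a point): Tip of the finger lip (30 mm high, 3 mm thick) on the lid's free edge; moves with the lid. It leans outwards: closed, it is 67 mm to the right of the hinge and 10 mm before it, 8 mm clear of the housing's right side, so the nose can reach in behind it from the right, pointing about 45 degrees to the left.
- lid_hooks (a point): Between the tips of two hooks, 8 mm high, inside the lid, 16 mm above and below its middle, 43 to 46 mm from the hinge; steep towards the hinge, ramped towards the lip. Between them a rib 14 mm wide rides on the nose and  9 mm high from 16 to 36 mm from the hinge, sloping to nothing at 56 mm. Moves with the lid.
- lid (a joint): Opening angle of the lid in rad: 0 closed, stop at 1.95. Its spring shuts it with 0.12 N m when closed, 0.25 N m at 1.45 (it pushes sideways on the tester with 6 to 10 N). It reads about 1.53 while its rib slides along the straight body, about 1.65 with the hooks on top of the lugs, and drops to 1.45 to 1.56 when hooked behind them.
- rotary_switch: Black round turn switch, 65 mm across, 47 mm high, on the bench; origin under its middle. Leave alone.
- insulator_a: White porcelain bobbin insulator, 42 mm across, 46 mm high; origin under its middle. Leave alone.
- fuse_1: White bottle fuse, 23 mm across, 50 mm high, standing; origin under its middle. Leave alone.

How it is judged:
By the outcome, as a careful person would: the job done as asked, in the order asked, and still so for the second after the job is handed in, with the robot touching nothing.
It also fails if it takes over 70 s, if anything falls off the work surface, if the arm or the gripper's body presses on something with over 40 N, if the wrist force passes 120 N, or if a joint passes its speed limit or range.

## Working session

There is one attempt and no reset: what is moved stays moved. The work goes in short steps, Python scripts to look and compute and a tool call to move; the robot and the scene stay as the last step left them, time stands still between calls to the robot, and variables do not carry over. Pictures are saved under pics/ and viewed, and the job is handed in when it is done.

Besides the shell and the picture viewer there is one more tool, called as name([rows], argument=value, ...), one row to a line, values as JSON. arm_command: Moves the arm, as the interface text tells. Its arguments: {"type":"object","properties":{"rows":{"type":"array"},"squeeze":{"type":"number"}},"required":["rows"]}

```bash
ls; mkdir -p pics; python3 - <<'E'
from workcell import *
import cv2,numpy as np
np.set_printoptions(precision=4,suppress=True)
s=read_state()
for k in s: print(k,np.array(s[k]))
print(hold_point_z)
for n in ["side","top","wrist"]:
    print(n,get_calibration(n))
    cv2.imwrite(f"pics/{n}0.png",get_image(n)[:,:,::-1])
E
```

```text
pics
t 0.0
qpos [ 1.244   0.2607 -0.1394  1.1727  0.      1.5708]
dq [-0.0012  0.0016  0.0002 -0.0008 -0.0006  0.001 ]
joint_torque [ -0.0009 -40.5678  25.3924   0.0187  -0.0001   0.    ]
position [0.1683 0.4966 0.2305]
tool_rot [[-0.9471  0.321  -0.0006]
 [ 0.321   0.9471 -0.0018]
 [ 0.     -0.002  -1.    ]]
wrist_force [ 0.0727 -0.2605  0.3458]
moment [ 0.0018 -0.0325  0.0007]
finger_gap 0.08552317023836634
0.0187
side {'fx': 523.9312583742065, 'fy': 523.9312583742065, 'cx': 321.53251551611675, 'cy': 243.2626256920817, 'R': array([[-0.9832, -0.1814,  0.0193],
       [-0.1052,  0.4776, -0.8723],
       [ 0.149 , -0.8597, -0.4887]]), 't': array([0.5278, 0.1826, 0.8722])}
top {'fx': 606.3503964456825, 'fy': 606.3503964456825, 'cx': 332.52053409430937, 'cy': 237.0152607860772, 'R': array([[-0.0037, -1.    , -0.0037],
       [-0.9754,  0.0044, -0.2203],
       [ 0.2204,  0.0028, -0.9754]]), 't': array([-0.1003,  0.577 ,  1.3434])}
wrist {'fx': 371.64829954431775, 'fy': 371.64829954431775, 'cx': 320.6200388735314, 'cy': 241.34999193052496, 'T_tool_cam': array([[ 0.0005, -0.945 , -0.327 ,  0.0844],
       [ 1.    ,  0.0001,  0.0012,  0.0003],
       [-0.0011, -0.327 ,  0.945 , -0.1415],
       [ 0.    ,  0.    ,  0.    ,  1.    ]])}
```

View pics/side0.png

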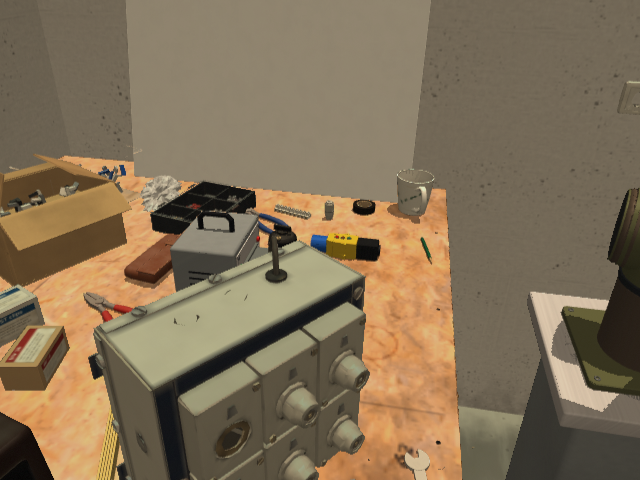

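View pics/top0.png

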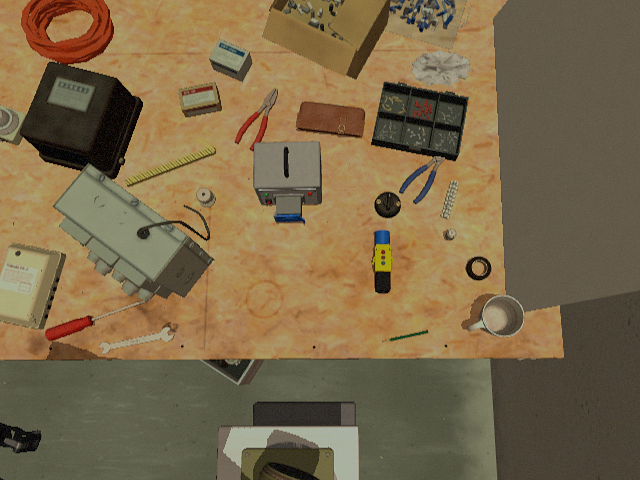

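View pics/wrist0.png

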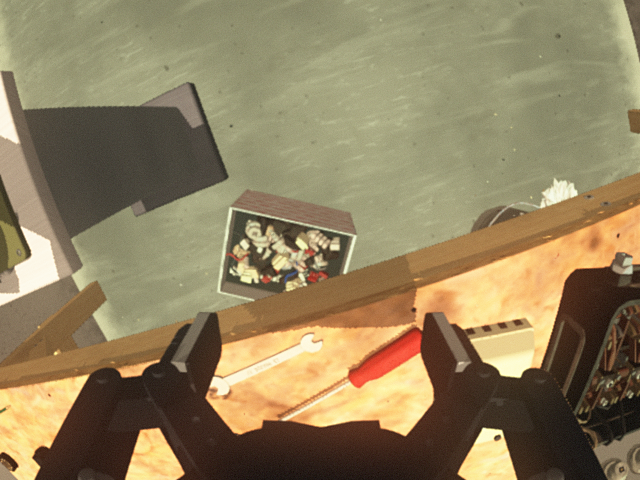

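```bash
cat > h.py <<'E'
from workcell import *
import cv2,numpy as np
np.set_printoptions(precision=4,suppress=True)
def ray(n,uv):
    c=get_calibration(n); R=np.array(c['R']);t=np.array(c['t'])
    d=R.T@np.array([(uv[0]-c['cx'])/c['fx'],(uv[1]-c['cy'])/c['fy'],1]); return -R.T@t,d/np.linalg.norm(d)
def onz(n,uv,z):
    o,d=ray(n,uv); return o+d*(z-o[2])/d[2]
def proj(n,X):
    c=get_calibration(n); p=np.array(c['R'])@np.array(X)+c['t']; return c['cx']+c['fx']*p[0]/p[2],c['cy']+c['fy']*p[1]/p[2]
def tri(n1,u1,n2,u2):
    o1,d1=ray(n1,u1);o2,d2=ray(n2,u2)
    A=np.c_[d1,-d2];s=np.linalg.lstsq(A,o2-o1,rcond=None)[0]
    p,q=o1+s[0]*d1,o2+s[1]*d2; return (p+q)/2,np.linalg.norm(p-q)
def wray(uv,s=None):
    s=s or read_state(); c=get_calibration('wrist');T=np.array(c['T_tool_cam'])
    a=np.array([uv[0]-c['cx'],uv[1]-c['cy']]);r=np.linalg.norm(a);th=r/c['fx']
    d=np.r_[a/max(r,1e-9)*np.sin(th),np.cos(th)]
    R=np.array(s['tool_rot']);return np.array(s['position'])+R@T[:3,3],R@T[:3,:3]@d
def wonz(uv,z,s=None):
    o,d=wray(uv,s);return o+d*(z-o[2])/d[2]
def wproj(X,s=None):
    s=s or read_state(); c=get_calibration('wrist');T=np.array(c['T_tool_cam'])
    R=np.array(s['tool_rot']);p=R.T@(np.array(X)-s['position']);p=T[:3,:3].T@(p-T[:3,3])
    r=np.hypot(p[0],p[1]);th=np.arctan2(r,p[2]);return c['cx']+c['fx']*th*p[0]/r,c['cy']+c['fx']*th*p[1]/r
E
python3 - <<'E'
from h import *
top=cv2.imread('pics/top0.png');side=cv2.imread('pics/side0.png')
cv2.imwrite('pics/top_c.png',cv2.resize(top[130:310,240:420],None,fx=3.3,fy=3.3,interpolation=cv2.INTER_CUBIC))
cv2.imwrite('pics/side_c.png',cv2.resize(side[180:300,160:400],None,fx=3.3,fy=3.3,interpolation=cv2.INTER_CUBIC))
for n,im in (('top',top),('side',side)):
    print(n,'cam',ray(n,(320,240))[0])
    h=cv2.cvtColor(im,cv2.COLOR_BGR2HSV)
    for c,lo,hi in (('yel',(22,150,100),(34,255,255)),('blue',(100,130,60),(125,255,255))):
        m=cv2.inRange(h,lo,hi);k,l,st,ce=cv2.connectedComponentsWithStats(m)
        for i in range(1,k):
            if st[i,4]>60:
                print(c,st[i],ce[i],cv2.minAreaRect(np.argwhere(l==i)[:,::-1].astype(np.float32)))
E
```

```text
top cam [ 0.2664 -0.1066  1.4372]
yel [372 244  22  28 429] [382.6643 257.7343] ((382.9817199707031, 257.1646423339844), (20.761127471923828, 27.276588439941406), 6.340191841125488)
blue [276 214  29   8 129] [289.2868 216.6744] ((289.96099853515625, 217.06410217285156), (7.035561561584473, 27.809202194213867), 87.61405944824219)
blue [375 231  15  14 185] [381.8757 237.0811] ((382.0, 237.5), (13.0, 14.0), 90.0)
side cam [0.4082 0.7583 0.5753]
yel [326 233  32  26 624] [341.8029 245.5833] ((341.51776123046875, 245.75125122070312), (30.066253662109375, 24.366491317749023), 4.085616588592529)
blue [311 235  16  17 202] [318.8168 242.2376] ((318.20001220703125, 242.89999389648438), (14.802425384521484, 15.415997505187988), 4.39870548248291)
```

View pics/top_c.png

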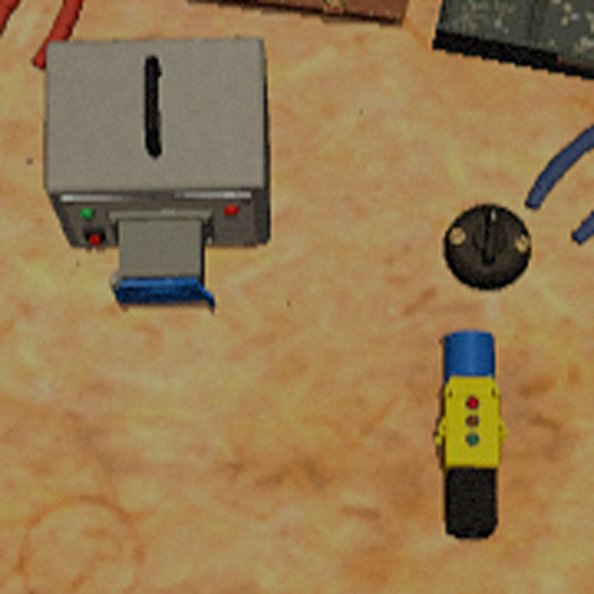

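View pics/side_c.png

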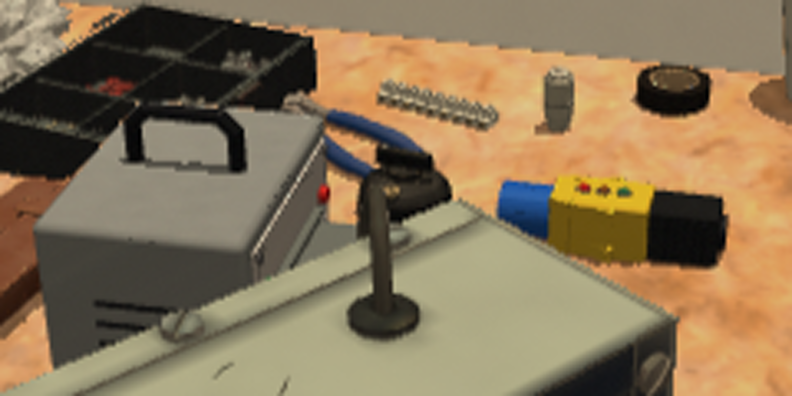

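```bash
python3 - <<'E'
from h import *
f=lambda u,v:(u/3.3+240,v/3.3+130)
print('green box corner',tri('top',(213,258),'side',(363,272)))
print('green far corner',tri('top',(88,165),'side',(96,325)))
print('knob',tri('top',(143,232),'side',(276,276)))
for nm,p,z in (('nose',f(469,334),.02),('rear',f(471,538),.02),('rear0',f(471,538),.035),('yl',f(446,467),.04),('yr',f(498,467),.04),('yfl',f(446,378),.04),('yfr',f(495,378),.04)):
    print(nm,p,onz('top',p,z))
for nm,p,z in (('boxtop FL',f(46,191),.15),('boxtop FR',f(266,191),.15),('BL',f(49,40),.15),('BR',f(262,40),.15),('hous FL top',f(118,277),.108),('hous FR top',f(204,277),.108),('lid TL',f(116,282),.107),('lip',f(213,306),.095),('lid right',f(203,295),.1),('flL',f(110,216),.116),('flR',f(212,214),.116)):
    print(nm,onz('top',p,z))
print('lip tri?')
E
```

```text
green box corner (array([0.479 , 0.1465, 0.1942]), np.float64(0.0481676277168924))
green far corner (array([0.6889, 0.3999, 0.2543]), np.float64(0.001893796089092523))
knob (array([0.5444, 0.2769, 0.2534]), np.float64(0.002968154386115101))
nose (382.1212121212121, 231.21212121212122) [ 0.6003 -0.2217  0.02  ]
rear (382.72727272727275, 293.030303030303) [ 0.4513 -0.2199  0.02  ]
rear0 (382.72727272727275, 293.030303030303) [ 0.4493 -0.2187  0.035 ]
yl (375.1515151515151, 271.5151515151515) [ 0.4991 -0.2017  0.04  ]
yr (390.9090909090909, 271.5151515151515) [ 0.499  -0.2385  0.04  ]
yfl (375.1515151515151, 244.54545454545456) [ 0.5634 -0.203   0.04  ]
yfr (390.0, 244.54545454545456) [ 0.5633 -0.2379  0.04  ]
boxtop FL [0.6697 0.0709 0.15  ]
boxtop FR [ 0.669 -0.077  0.15 ]
BL [0.7776 0.0715 0.15  ]
BR [ 0.7768 -0.0742  0.15  ]
hous FL top [0.6209 0.0257 0.108 ]
hous FR top [ 0.6207 -0.0334  0.108 ]
lid TL [0.6177 0.0271 0.107 ]
lip [ 0.6034 -0.0391  0.095 ]
lid right [ 0.61   -0.0324  0.1   ]
flL [0.6622 0.0311 0.116 ]
flR [ 0.6633 -0.039   0.116 ]
lip tri?
```

arm_command([
  {"fingers": 1,"translation": [0,0,-0.04],"spin": 0.14},
  {"fingers": 1,"translation": [0,0,-0.08],"spin": 0.28},
  {"fingers": 1,"translation": [0,0,-0.12],"spin": 0.42},
  {"fingers": 1,"translation": [0,-0.03,-0.14],"spin": 0.56},
  {"fingers": 1,"translation": [0,-0.07,-0.14],"spin": 0.7},
  {"fingers": 1,"translation": [0,-0.11,-0.14],"spin": 0.84},
  {"fingers": 1,"translation": [-0.01,-0.15,-0.14],"spin": 0.98},
  {"fingers": 1,"translation": [-0.02,-0.19,-0.14],"spin": 1.12},
], squeeze=40)

```text
t: 0.95
position: [0.1259, 0.3091, 0.371]
tool_rot: [[-0.119, 0.993, -0.0], [0.993, 0.119, -0.001], [-0.001, -0.0, -1.0]]
wrist_force: [0.2, -0.1, 0.7]
finger_gap: 0.0853
```

```bash
cat >> h.py <<'E'
def delta(target,heading=None,s=None):
    "tool-axis delta from measured pose to world target TCP; spin to heading (rad)"
    s=s or read_state();R=np.array(s['tool_rot']);hd=np.arctan2(R[1,0],R[0,0])
    d=R.T@(np.array(target)-s['position'])
    sp=None if heading is None else (hd-heading+np.pi)%(2*np.pi)-np.pi
    print('t',round(s['t'],2),'pos',np.array(s['position']),'hd',round(hd,4),'delta',d,'spin',sp,'q',np.array(s['qpos']),'F',np.array(s['wrist_force']),'gap',round(s['finger_gap'],4))
E
python3 -c "
from h import *
delta([0.473,-0.2205,0.2],0)"
```

```text
t 0.95 pos [0.1259 0.3091 0.371 ] hd 1.69 delta [-0.5671  0.2816  0.1712] spin 1.690041603432337 q [ 1.1842 -0.098  -0.178   1.4913 -0.0002  2.6357] F [ 0.2141 -0.1145  0.6821] gap 0.0853
```

arm_command([
  {"fingers": 1,"translation": [-0.035,0.018,0],"spin": 0.06},
  {"fingers": 1,"translation": [-0.075,0.038,0],"spin": 0.18},
  {"fingers": 1,"translation": [-0.115,0.058,0],"spin": 0.31},
  {"fingers": 1,"translation": [-0.16,0.08,0],"spin": 0.45},
  {"fingers": 1,"translation": [-0.2,0.1,0],"spin": 0.59},
  {"fingers": 1,"translation": [-0.24,0.12,0],"spin": 0.73},
  {"fingers": 1,"translation": [-0.28,0.14,0.02],"spin": 0.87},
  {"fingers": 1,"translation": [-0.32,0.16,0.04],"spin": 1.0},
])

```text
t: 1.75
position: [0.3258, 0.0112, 0.3313]
tool_rot: [[0.772, 0.635, 0.002], [0.635, -0.772, 0.0], [0.002, 0.001, -1.0]]
wrist_force: [-0.0, -0.1, -0.2]
finger_gap: 0.0851
```

```bash
python3 -c "
from h import *
delta([0.473,-0.2205,0.15],0)"
```

```text
t 1.75 pos [0.3258 0.0112 0.3313] hd 0.6885 delta [-0.0339  0.2722  0.1815] spin 0.6884504555465645 q [ 0.034  -0.1159 -0.2948  1.3895  0.0004  2.4871] F [-0.01   -0.1013 -0.2242] gap 0.0851
```

arm_command([
  {"fingers": 1,"translation": [-0.004,0.036,0.025],"spin": 0.09},
  {"fingers": 1,"translation": [-0.008,0.072,0.05],"spin": 0.18},
  {"fingers": 1,"translation": [-0.013,0.108,0.075],"spin": 0.28},
  {"fingers": 1,"translation": [-0.018,0.144,0.1],"spin": 0.38},
  {"fingers": 1,"translation": [-0.022,0.18,0.125],"spin": 0.48},
  {"fingers": 1,"translation": [-0.026,0.216,0.145],"spin": 0.58},
  {"fingers": 1,"translation": [-0.03,0.25,0.165],"spin": 0.66},
  {"fingers": 1,"translation": [-0.034,0.272,0.181],"spin": 0.688},
])

```text
t: 2.55
position: [0.4737, -0.2195, 0.1486]
tool_rot: [[1.0, 0.004, -0.0], [0.004, -1.0, -0.0], [-0.0, 0.0, -1.0]]
wrist_force: [-0.1, -0.3, -0.8]
finger_gap: 0.0854
```

arm_command([
  {"fingers": 1,"translation": [0,0,0],"spin": 0},
  {"fingers": 1,"translation": [0,0,0],"spin": 0},
])

```text
t: 2.75
position: [0.472, -0.2173, 0.1496]
tool_rot: [[1.0, 0.006, -0.002], [0.006, -1.0, 0.001], [-0.002, -0.001, -1.0]]
wrist_force: [-0.7, 1.1, 0.5]
finger_gap: 0.0851
```

```bash
python3 -c "
from h import *
delta([0.473,-0.2205,0.05],0)
cv2.imwrite('pics/w1.png',get_image('wrist')[:,:,::-1])
for n,X in dict(nose=[.6,-.2217,.02],yl=[.499,-.201,.04],yr=[.499,-.2395,.04],grip=[.473,-.2205,.038]).items(): print(n,wproj(X))"
```

```text
t 2.75 pos [ 0.472  -0.2173  0.1496] hd 0.0065 delta [0.0012 0.0033 0.0996] spin 0.006459686578029089 q [-0.4317  0.3018 -0.301   0.9707  0.0004  2.7034] F [-0.6694  1.0771  0.5431] gap 0.0851
nose (np.float64(329.5200144569335), np.float64(58.6978050284246))
yl (np.float64(298.7443997430607), np.float64(200.98450115959474))
yr (np.float64(354.1445736541927), np.float64(201.484915084313))
grip (np.float64(326.34607466176857), np.float64(235.83609356089684))
```

View pics/w1.png

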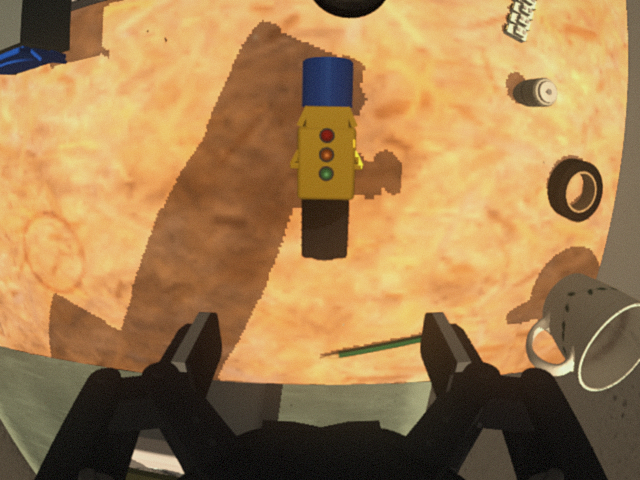

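arm_command([
  {"fingers": 1,"translation": [0,0,0.03],"spin": 0.006},
  {"fingers": 1,"translation": [0,0,0.065],"spin": 0.006},
  {"fingers": 1,"translation": [0,0,0.09],"spin": 0.006},
  {"fingers": 1,"translation": [0,0,0.1],"spin": 0.006},
  {"fingers": 1,"translation": [0,0,0.1],"spin": 0.006},
])

```text
t: 3.3
position: [0.4718, -0.2165, 0.0501]
tool_rot: [[1.0, 0.002, -0.002], [0.002, -1.0, 0.001], [-0.002, -0.001, -1.0]]
wrist_force: [1.4, 0.5, 0.2]
finger_gap: 0.0857
```

```bash
python3 -c "
from h import *
delta([0.473,-0.2205,0.002],0)
cv2.imwrite('pics/w2.png',get_image('wrist')[:,:,::-1])
for n,X in dict(nose=[.6,-.2217,.02],yl=[.499,-.201,.04],yr=[.499,-.2395,.04],grip=[.473,-.2205,.038]).items(): print(n,wproj(X))"
```

```text
t 3.3 pos [ 0.4718 -0.2165  0.0501] hd 0.0019 delta [0.0012 0.004  0.0481] spin 0.0019273993872728212 q [-0.4302  0.3978 -0.4516  0.7233  0.0001  2.7094] F [1.4375 0.4977 0.1857] gap 0.0857
nose (np.float64(332.1794840083665), np.float64(27.885188893100747))
yl (np.float64(285.0000105504567), np.float64(253.42803580988988))
yr (np.float64(372.1423375591645), np.float64(253.59394397718924))
grip (np.float64(328.54572415418136), np.float64(303.439983376932))
```

View pics/w2.png

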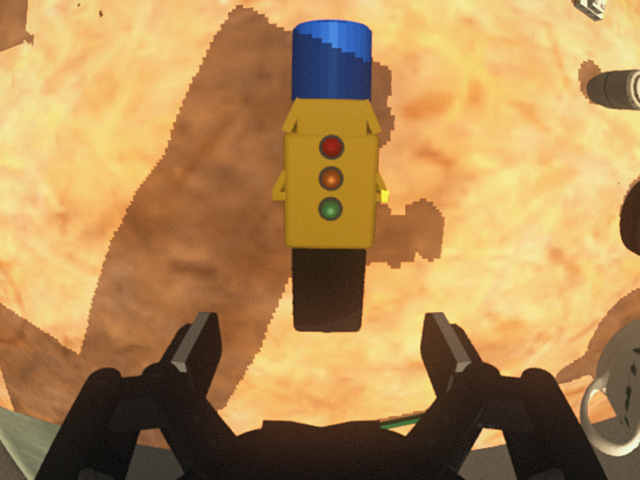

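```bash
python3 -c "
from h import *
for n,p,z in (('yr',(331,247),.04),('grip rear',(328,330),.039),('nosetop',(332,100),.038),('shoulderL',(286,135),.04),('R',(378,135),.04),('rl',(288,247),.04),('rr',(376,247),.04)): print(n,wonz(p,z))
delta([.475,-.2212,.002],0)"
```

```text
yr [ 0.5021 -0.2212  0.04  ]
grip rear [ 0.4587 -0.2204  0.039 ]
nosetop [ 0.5648 -0.2212  0.038 ]
shoulderL [ 0.5504 -0.2025  0.04  ]
R [ 0.5507 -0.24    0.04  ]
rl [ 0.502  -0.2024  0.04  ]
rr [ 0.5021 -0.2411  0.04  ]
t 3.35 pos [ 0.4729 -0.2171  0.0511] hd 0.0017 delta [0.0021 0.0041 0.0491] spin 0.0016836856112840692 q [-0.4305  0.3969 -0.4497  0.7239  0.0001  2.7094] F [-0.8566  0.2234  0.6503] gap 0.0854
```

arm_command([
  {"fingers": 1,"translation": [0.002,0.004,0.02],"spin": 0.0},
  {"fingers": 1,"translation": [0.002,0.004,0.038],"spin": 0},
  {"fingers": 1,"translation": [0.002,0.004,0.047],"spin": 0},
  {"fingers": 1,"translation": [0.002,0.004,0.048],"spin": 0},
  {"fingers": 0,"translation": [0.002,0.004,0.048],"spin": 0},
  {"fingers": -1,"translation": [0.002,0.004,0.048],"spin": 0},
  {"fingers": -1,"translation": [0.002,0.004,0.048],"spin": 0},
  {"fingers": -1,"translation": [0.002,0.004,0.048],"spin": 0},
], squeeze=80)

```text
t: 4.15
position: [0.4757, -0.2218, 0.0033]
tool_rot: [[1.0, 0.001, 0.002], [0.001, -1.0, -0.0], [0.002, 0.0, -1.0]]
wrist_force: [0.8, 0.1, -3.4]
finger_gap: 0.033
```

arm_command([
  {"fingers": -1,"translation": [0,0,0],"spin": 0},
  {"fingers": -1,"translation": [0,0,0],"spin": 0},
  {"fingers": -1,"translation": [0,0,0],"spin": 0},
  {"fingers": -1,"translation": [0,0,0],"spin": 0},
])

```text
t: 4.55
position: [0.4756, -0.2219, 0.0032]
tool_rot: [[1.0, 0.001, 0.002], [0.001, -1.0, -0.001], [0.002, 0.001, -1.0]]
wrist_force: [-0.2, 0.6, 6.1]
finger_gap: 0.0333
```

```bash
python3 -c "
from h import *
delta([.475,-.2212,.002],0)
cv2.imwrite('pics/w3.png',get_image('wrist')[:,:,::-1])"
```

```text
t 4.55 pos [ 0.4756 -0.2219  0.0032] hd 0.0009 delta [-0.0006 -0.0007  0.0012] spin 0.0009084121295632741 q [-0.4366  0.4626 -0.4972  0.6093  0.0003  2.7041] F [-0.2009  0.5663  6.1425] gap 0.0333
```

View pics/w3.png

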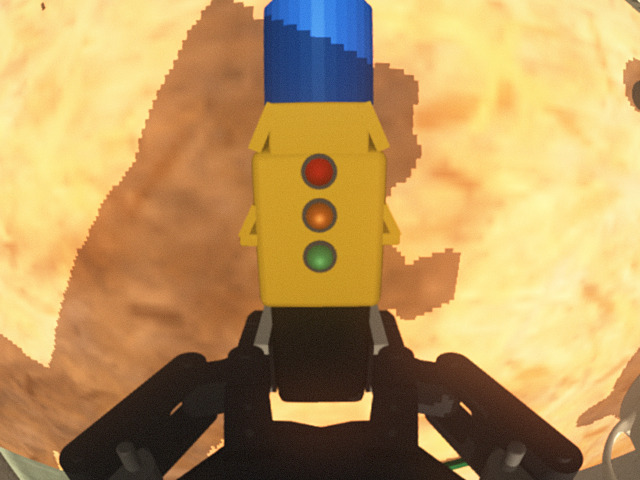

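arm_command([
  {"fingers": -1,"translation": [0,0,-0.01],"spin": 0},
  {"fingers": -1,"translation": [0,0,-0.03],"spin": 0},
  {"fingers": -1,"translation": [0,0,-0.05],"spin": 0},
  {"fingers": -1,"translation": [0,0,-0.062],"spin": 0},
  {"fingers": -1,"translation": [0,0,-0.062],"spin": 0},
  {"fingers": -1,"translation": [0,0,-0.062],"spin": 0},
], squeeze=120)

```text
t: 5.2
position: [0.4746, -0.2215, 0.0641]
tool_rot: [[1.0, 0.001, -0.0], [0.001, -1.0, 0.0], [-0.0, -0.0, -1.0]]
wrist_force: [0.3, 0.2, -2.8]
finger_gap: 0.0325
```

```bash
python3 -c "
from h import *
delta([.475,-.2212,.002],0)
cv2.imwrite('pics/w4.png',get_image('wrist')[:,:,::-1])
s=get_image('side')[:,:,::-1]
cv2.imwrite('pics/s4.png',cv2.resize(s[180:300,200:440],None,fx=3.3,fy=3.3,interpolation=cv2.INTER_CUBIC))
s=get_image('top')[:,:,::-1]
cv2.imwrite('pics/t4.png',cv2.resize(s[130:310,240:420],None,fx=3.3,fy=3.3,interpolation=cv2.INTER_CUBIC))
"
```

```text
t 5.2 pos [ 0.4746 -0.2215  0.0641] hd 0.0008 delta [ 0.0004 -0.0003  0.0621] spin 0.0007587326381410797 q [-0.4367  0.3873 -0.4238  0.76   -0.      2.7041] F [ 0.269   0.1979 -2.774 ] gap 0.0325
```

View pics/w4.png

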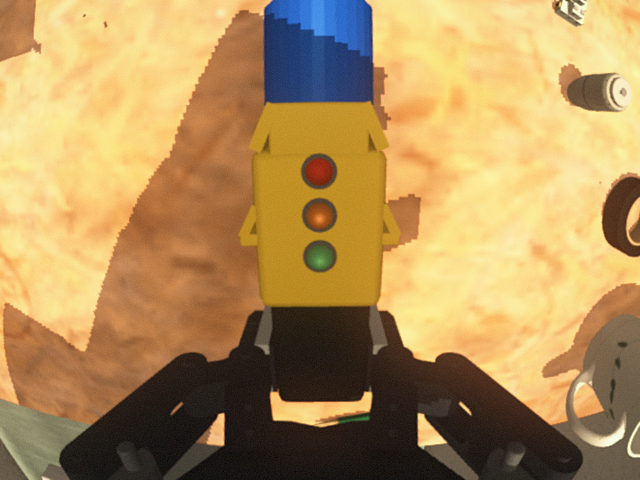

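View pics/s4.png

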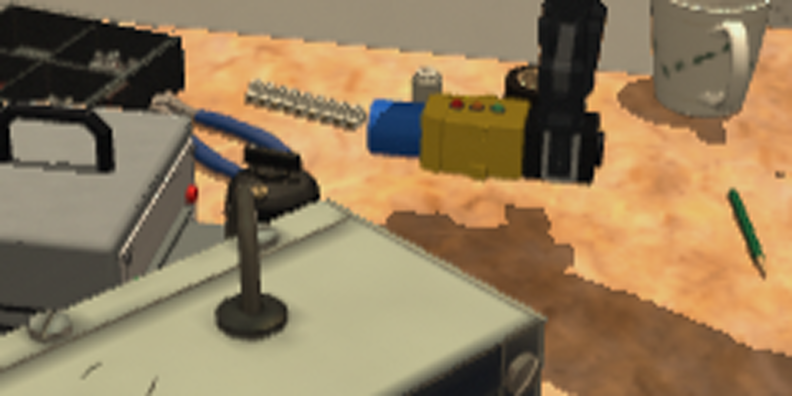

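View pics/t4.png

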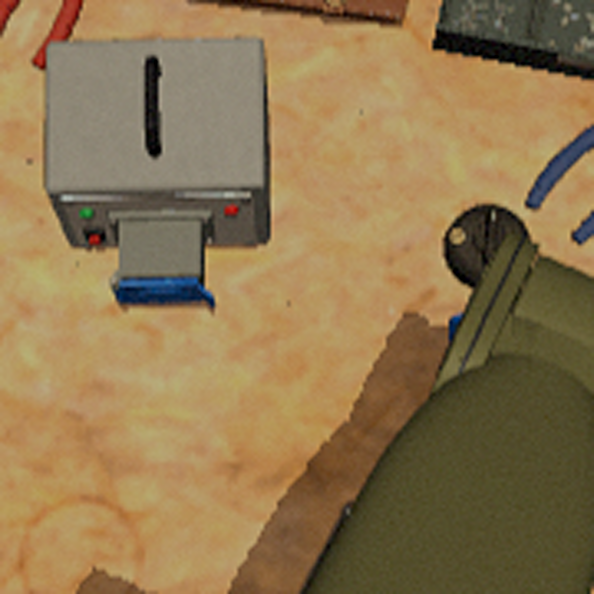

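```bash
cat > g.py <<'E'
from h import *
M=np.array([.622,-.004]); YAW=0.0   # mouth centre, supply yaw
GX=-0.001; ZOFF=0.0168              # grip point in heading dir from TCP, axis above TCP
def lidpoly(th):
    u=np.array([-np.sin(th),-np.cos(th)]);n=np.array([-np.cos(th),np.sin(th)]);h=np.array([-.003,.031])
    P=lambda r,t:h+r*u-t*n   # t inward
    return np.array([P(0,1e-3),P(.014,1e-3),P(.016,.010),P(.036,.010),P(.056,.001),P(.0575,.001),P(.068,-.009),P(.066,-.011),P(.057,-.0035),P(0,-.0035)])
def tester(N,ph):
    d=np.array([np.cos(ph),np.sin(ph)]);l=np.array([-d[1],d[0]])
    prof=[(0,.0165),(-.0015,.018),(-.0345,.018),(-.0475,.020),(-.1,.020)]
    L=[N+a*d+w*l for a,w in prof];R=[N+a*d-w*l for a,w in prof[::-1]];return np.array(L+R)
def inter(A,B):
    a,_=cv2.intersectConvexConvex(A.astype(np.float32)*1000,B.astype(np.float32)*1000);return a
def pieces(P): # split into convex
    return [P[[0,1,8,9]],P[[1,2,3,4,8]],P[[4,5,6,7,8]]]
def lidangle(N,ph):
    T=tester(N,ph)
    for th in np.arange(0,1.95,.01):
        if all(inter(np.ascontiguousarray(cv2.convexHull(p.astype(np.float32)*1000)[:,0]/1000),T)<.3 for p in pieces(lidpoly(th))): return th
    return 9
def hous(N,ph): # area overlap w/ housing block (no recess)
    H=np.array([[0,-.028],[.046,-.028],[.046,.028],[0,.028]]);return inter(H,tester(N,ph))
def tcp(N,ph,z=.08):
    c,s=np.cos(YAW),np.sin(YAW);W=M+np.array([[c,-s],[s,c]])@N;p=ph+YAW
    G=W-.1255*np.array([np.cos(p),np.sin(p)]);return np.r_[G-GX*np.array([np.cos(p),np.sin(p)]),z-ZOFF]
def nose_from_corner(Cn,ph):
    d=np.array([np.cos(ph),np.sin(ph)]);l=np.array([-d[1],d[0]]);return np.array(Cn)-.018*l
def where(s=None):
    s=s or read_state();R=np.array(s['tool_rot']);hd=np.arctan2(R[1,0],R[0,0]);d=np.array([np.cos(hd),np.sin(hd)])
    W=np.array(s['position'])[:2]+(GX+.1255)*d;c,sn=np.cos(YAW),np.sin(YAW)
    N=np.array([[c,sn],[-sn,c]])@(W-M);return N,hd-YAW
E
python3 - <<'E'
from g import *
# tool-frame measure of tester from w4
c=get_calibration('wrist');T=np.array(c['T_tool_cam'])
def tf(uv,z):
    a=np.array([uv[0]-c['cx'],uv[1]-c['cy']]);r=np.linalg.norm(a);th=r/c['fx'];d=T[:3,:3]@np.r_[a/r*np.sin(th),np.cos(th)]
    o=T[:3,3];return o+d*(z-o[2])/d[2]
for n,p,z in(('yrear L',(262,305),-.0368),('yrear R',(382,305),-.0368),('noseL',(265,85),-.0168),('noseR',(372,85),-.0168),('junction',(319,101),-.0348)): print(n,tf(p,z))
a=np.pi/4
for Cn in [(-.005,-.065),(-.005,-.04),(-.005,-.03),(-.005,-.027),(-.010,-.027),(-.015,-.027),(-.02,-.022),(-.03,-.022)]:
    N=nose_from_corner(Cn,a);print(Cn,N,'lid',lidangle(N,a),'h',hous(N,a),tcp(N,a))
N=nose_from_corner((-.005,-.065),a)
delta(tcp(N,a),a)
E
```

```text
yrear L [ 0.0266 -0.0193 -0.0368]
yrear R [ 0.0266  0.0195 -0.0368]
noseL [ 0.0959 -0.0187 -0.0168]
noseR [ 0.0958  0.0165 -0.0168]
junction [ 0.0893 -0.0008 -0.0348]
(-0.005, -0.065) [ 0.0077 -0.0777] lid 0.0 h 0.0 [ 0.5417 -0.1698  0.0632]
(-0.005, -0.04) [ 0.0077 -0.0527] lid 0.0 h 0.0 [ 0.5417 -0.1448  0.0632]
(-0.005, -0.03) [ 0.0077 -0.0427] lid 0.01 h 0.0 [ 0.5417 -0.1348  0.0632]
(-0.005, -0.027) [ 0.0077 -0.0397] lid 0.05 h 0.0 [ 0.5417 -0.1318  0.0632]
(-0.01, -0.027) [ 0.0027 -0.0397] lid 0.12 h 0.0 [ 0.5367 -0.1318  0.0632]
(-0.015, -0.027) [-0.0023 -0.0397] lid 0.19 h 0.0 [ 0.5317 -0.1318  0.0632]
(-0.02, -0.022) [-0.0073 -0.0347] lid 0.35000000000000003 h 0.0 [ 0.5267 -0.1268  0.0632]
(-0.03, -0.022) [-0.0173 -0.0347] lid 0.0 h 0.0 [ 0.5167 -0.1268  0.0632]
t 5.35 pos [ 0.4739 -0.2212  0.0632] hd 0.0008 delta [ 0.0678 -0.0514 -0.0001] spin -0.7846252455203855 q [-0.4367  0.3884 -0.4246  0.7601 -0.      2.7041] F [-1.1233  0.186  -2.9285] gap 0.0326
```

arm_command([
  {"fingers": -1,"translation": [0.01,-0.007,0],"spin": -0.13},
  {"fingers": -1,"translation": [0.022,-0.014,0],"spin": -0.26},
  {"fingers": -1,"translation": [0.034,-0.021,0],"spin": -0.39},
  {"fingers": -1,"translation": [0.046,-0.028,0],"spin": -0.52},
  {"fingers": -1,"translation": [0.056,-0.035,0],"spin": -0.65},
  {"fingers": -1,"translation": [0.065,-0.04,0],"spin": -0.76},
  {"fingers": -1,"translation": [0.068,-0.042,0],"spin": -0.785},
  {"fingers": -1,"translation": [0.068,-0.042,0],"spin": -0.785},
])

```text
t: 6.15
position: [0.5426, -0.1793, 0.0635]
tool_rot: [[0.707, 0.707, -0.001], [0.707, -0.707, 0.0], [-0.001, -0.001, -1.0]]
wrist_force: [-0.5, -0.3, -3.7]
finger_gap: 0.0324
```

```bash
python3 -c "
from g import *
N=nose_from_corner((-.005,-.045),np.pi/4)
delta(tcp(N,np.pi/4),np.pi/4)
cv2.imwrite('pics/w5.png',get_image('wrist')[:,:,::-1])
print(where())
for z in (.095,): print('lip',wproj([.609,-.040,z]),'hinge top',wproj([.619,.027,.107]),'hous FR',wproj([.622,-.032,.108]),'boxFR',wproj([.6685,-.079,.15]))
"
```

```text
t 6.15 pos [ 0.5426 -0.1793  0.0635] hd 0.7849 delta [ 0.0202 -0.0215  0.0003] spin -0.0005418009335582674 q [-0.319   0.458  -0.3028  0.8114 -0.0002  2.0378] F [-0.5087 -0.2855 -3.736 ] gap 0.0324
(array([ 0.0083, -0.0875]), np.float64(0.7842532161226842))
lip (np.float64(159.0366101227614), np.float64(-53.25822797446787)) hinge top (np.float64(66.50181335382226), np.float64(-149.7877647756391)) hous FR (np.float64(158.30769030104372), np.float64(-109.39845468898991)) boxFR (np.float64(415.34174140713185), np.float64(-225.05258224223317))
```

View pics/w5.png

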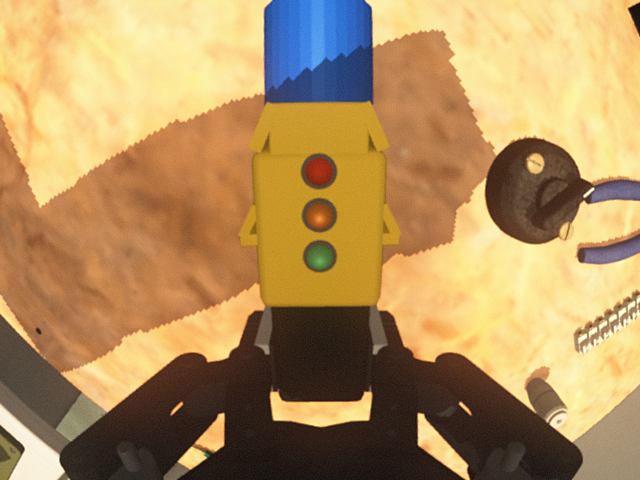

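```bash
python3 -c "
from g import *
s=get_image('top')[:,:,::-1]
cv2.imwrite('pics/t5r.png',s)
cv2.imwrite('pics/t5.png',cv2.resize(s[150:270,250:390],None,fx=5,fy=5,interpolation=cv2.INTER_CUBIC))
s=get_image('side')[:,:,::-1]
cv2.imwrite('pics/s5.png',cv2.resize(s[180:300,200:440],None,fx=3.3,fy=3.3,interpolation=cv2.INTER_CUBIC))
"
```

```text
(no output)
```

View pics/t5.png

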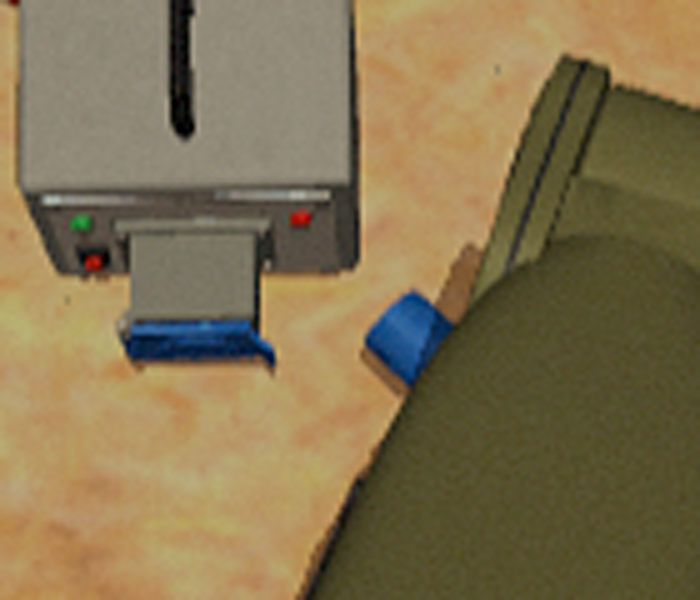

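View pics/s5.png

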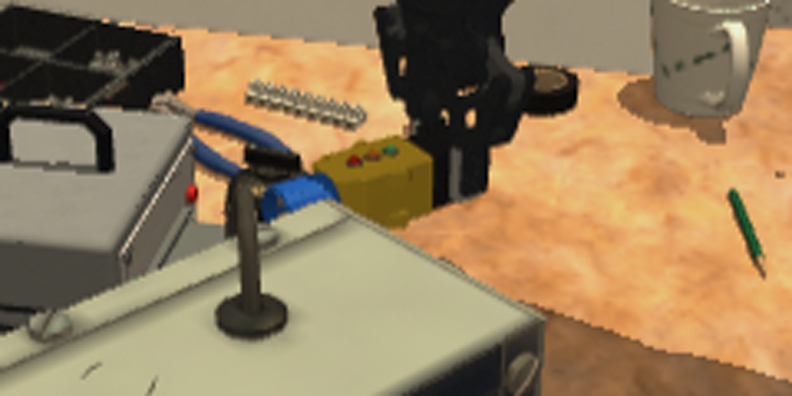

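```bash
python3 -c "
from g import *
f=lambda X:tuple(np.round((np.array(proj('top',X))-[250,150])*5,1))
N,h=where();d=np.array([np.cos(h),np.sin(h)]);l=np.array([-d[1],d[0]])
for nm,q in (('LC',N+.018*l),('RC',N-.018*l),('L bev',N+.018*l-.0015*d)):print(nm,f(np.r_[M+q,.08]))
print('front top',f(np.r_[M+N,.098]))
for nm,q,z in (('hinge',(-.003,.031),.107),('lid outer L',(-.0065,.028),.107),('lid outer R',(-.0065,-.026),.107),('lid in R',(-.002,-.026),.107),('lip tip',(-.013,-.036),.095),('lip tip bot',(-.013,-.036),.065),('hFR',(0,-.028),.108),('hFL',(0,.028),.108),('hBR',(.04,-.028),.108),('flR',(.04,-.036),.116),('flL',(.04,.036),.116),('boxFR',(.046,-.075),.15),('boxFL',(.046,.075),.15)): print(nm,f(np.r_[M+np.array(q),z]))
"
python3 - <<'E'
import cv2
s=cv2.imread('pics/t5r.png')
cv2.imwrite('pics/t5z.png',cv2.resize(s[185:235,265:345],None,fx=10,fy=10,interpolation=cv2.INTER_NEAREST))
E
```

```text
LC (np.float64(360.9), np.float64(341.7))
RC (np.float64(415.8), np.float64(288.4))
L bev (np.float64(363.2), np.float64(343.9))
front top (np.float64(388.0), np.float64(304.8))
hinge (np.float64(126.0), np.float64(324.4))
lid outer L (np.float64(132.5), np.float64(331.8))
lid outer R (np.float64(251.5), np.float64(331.3))
lid in R (np.float64(251.6), np.float64(321.7))
lip tip (np.float64(274.8), np.float64(351.6))
lip tip bot (np.float64(277.9), np.float64(367.5))
hFR (np.float64(256.0), np.float64(316.8))
hFL (np.float64(132.5), np.float64(317.4))
hBR (np.float64(256.6), np.float64(232.1))
flR (np.float64(273.3), np.float64(227.0))
flL (np.float64(114.7), np.float64(227.7))
boxFR (np.float64(357.6), np.float64(191.6))
boxFL (np.float64(19.4), np.float64(193.1))
```

View pics/t5z.png

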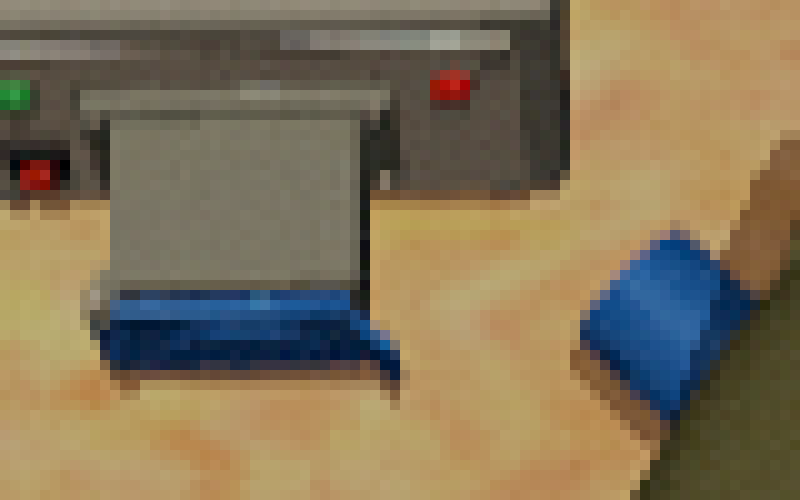

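```bash
sed -i 's/\[.622,-.004\]/[.6215,-.003]/' g.py; python3 -c "
from g import *
a=np.pi/4
for y in (-.045,-.038,-.032):
  N=nose_from_corner((-.005,y),a);delta(tcp(N,a),a)
"
```

```text
t 6.3 pos [ 0.542  -0.1797  0.0639] hd 0.7842 delta [ 0.0213 -0.0224  0.0007] spin -0.001210419092315007 q [-0.32    0.4569 -0.3035  0.8117 -0.0003  2.0374] F [-0.4531 -0.588  -2.8894] gap 0.0326
t 6.3 pos [ 0.542  -0.1797  0.0639] hd 0.7842 delta [ 0.0263 -0.0274  0.0007] spin -0.001210419092315007 q [-0.32    0.4569 -0.3035  0.8117 -0.0003  2.0374] F [-0.4531 -0.588  -2.8894] gap 0.0326
t 6.3 pos [ 0.542  -0.1797  0.0639] hd 0.7842 delta [ 0.0305 -0.0317  0.0007] spin -0.001210419092315007 q [-0.32    0.4569 -0.3035  0.8117 -0.0003  2.0374] F [-0.4531 -0.588  -2.8894] gap 0.0326
```

arm_command([
  {"fingers": -1,"translation": [0.007,-0.007,0],"spin": 0},
  {"fingers": -1,"translation": [0.014,-0.015,0],"spin": 0},
  {"fingers": -1,"translation": [0.02,-0.021,0],"spin": 0},
  {"fingers": -1,"translation": [0.023,-0.024,0],"spin": 0},
  {"fingers": -1,"translation": [0.026,-0.027,0],"spin": 0},
  {"fingers": -1,"translation": [0.028,-0.029,0],"spin": 0},
  {"fingers": -1,"translation": [0.03,-0.0315,0],"spin": 0},
  {"fingers": -1,"translation": [0.03,-0.0315,0],"spin": 0},
])

```text
t: 7.1
position: [0.5417, -0.1358, 0.0643]
tool_rot: [[0.707, 0.708, -0.0], [0.708, -0.707, 0.0], [-0.0, -0.0, -1.0]]
wrist_force: [0.3, 1.1, -3.3]
finger_gap: 0.0326
```

```bash
cat > look.py <<'E'
from g import *
import sys
s=get_image('top')[:,:,::-1];cv2.imwrite(f'pics/{sys.argv[1]}.png',cv2.resize(s[175:245,255:355],None,fx=8,fy=8,interpolation=cv2.INTER_CUBIC))
N,h=where();print('N',N,'hd',h,'lid pred',lidangle(N,h),'corner',N+.018*np.array([-np.sin(h),np.cos(h)]))
st=read_state();print('F',np.array(st['wrist_force']),'m',np.array(st['moment']),'t',st['t'],'pos',np.array(st['position']),'q',np.array(st['qpos']))
E
python3 look.py t6
```

```text
N [ 0.0082 -0.0449] hd 0.7859044453257816 lid pred 0.0 corner [-0.0045 -0.0322]
F [-0.2449 -0.5583 -3.1327] m [-0.0453  0.0591 -0.0293] t 7.15 pos [ 0.5417 -0.136   0.0643] q [-0.246   0.4375 -0.3365  0.7968 -0.0001  2.1097]
```

View pics/t6.png

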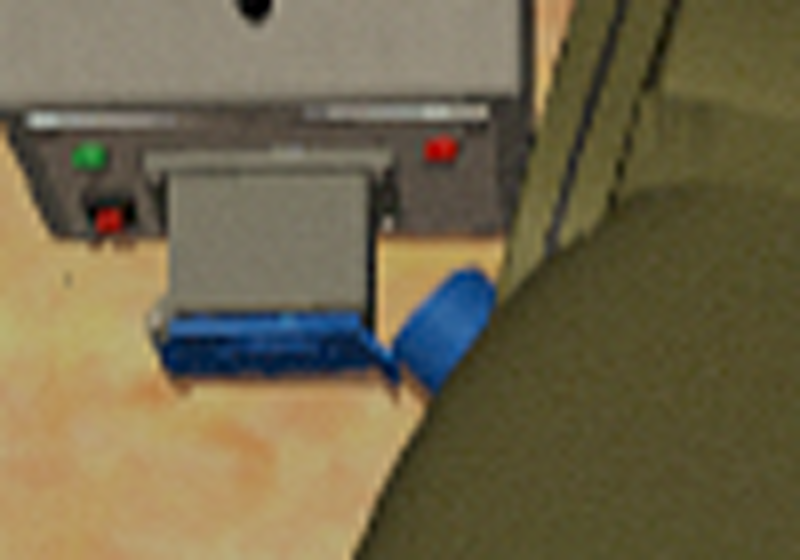

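```bash
python3 - <<'E'
from g import *
D=np.radians
for Cn,ph in [((-.0045,-.027),45),((-.008,-.026),45),((-.012,-.025),45),((-.018,-.023),45),((-.024,-.02),45),((-.030,-.016),45),((-.034,-.010),42),((-.036,-.004),38),((-.037,.002),34),((-.037,.008),27),((-.036,.012),20),((-.035,.015),14),((-.034,.018),8),((-.033,.018),0)]:
    a=D(ph);N=nose_from_corner(Cn,a);print(np.array(Cn)*1e3,ph,'N',N*1e3,'lid',round(lidangle(N,a),2),'h',hous(N,a),'tcp',tcp(N,a))
E
```

```text
[ -4.5 -27. ] 45 N [  8.2279 -39.7279] lid 0.04 h 0.0 tcp [ 0.5417 -0.1308  0.0632]
[ -8. -26.] 45 N [  4.7279 -38.7279] lid 0.11 h 0.0 tcp [ 0.5382 -0.1298  0.0632]
[-12. -25.] 45 N [  0.7279 -37.7279] lid 0.19 h 0.0 tcp [ 0.5342 -0.1288  0.0632]
[-18. -23.] 45 N [ -5.2721 -35.7279] lid 0.31 h 0.0 tcp [ 0.5282 -0.1268  0.0632]
[-24. -20.] 45 N [-11.2721 -32.7279] lid 0.43 h 0.0 tcp [ 0.5222 -0.1238  0.0632]
[-30. -16.] 45 N [-17.2721 -28.7279] lid 0.56 h 0.0 tcp [ 0.5162 -0.1198  0.0632]
[-34. -10.] 42 N [-21.9556 -23.3766] lid 0.7 h 0.0 tcp [ 0.507  -0.1097  0.0632]
[-36.  -4.] 38 N [-24.9181 -18.1842] lid 0.0 h 0.0 tcp [ 0.4985 -0.0978  0.0632]
[-37.   2.] 34 N [-26.9345 -12.9227] lid 0.0 h 0.0 tcp [ 0.4914 -0.0855  0.0632]
[-37.   8.] 27 N [-28.8282  -8.0381] lid 0.0 h 0.0 tcp [ 0.4817 -0.0676  0.0632]
[-36.  12.] 20 N [-29.8436  -4.9145] lid 0.0 h 0.0 tcp [ 0.4747 -0.0505  0.0632]
[-35.  15.] 14 N [-30.6454  -2.4653] lid 0.0 h 0.0 tcp [ 0.4701 -0.0356  0.0632]
[-34.  18.] 8 N [-31.4949   0.1752] lid 0.0 h 0.0 tcp [ 0.4667 -0.0202  0.0632]
[-33.  18.] 0 N [-33.   0.] lid 0.0 h 0.0 tcp [ 0.464  -0.003   0.0632]
```

```bash
cat >> g.py <<'E'
def free(N,ph,th):
    T=tester(N,ph);return all(inter(np.ascontiguousarray(cv2.convexHull(p.astype(np.float32)*1000)[:,0]/1000),T)<.3 for p in pieces(lidpoly(th)))
def lidnext(N,ph,th):
    if free(N,ph,th):
        while th>0 and free(N,ph,th-.01): th-=.01
    else:
        while th<1.95 and not free(N,ph,th): th+=.01
    return th
E
cat > plan.py <<'E'
from g import *
import sys
def run(W,n=6,th=0.0):
    p=None
    for Cn,ph in W:
        q=np.r_[Cn,ph]
        if p is not None:
            for k in range(1,n+1):
                x=p+(q-p)*k/n;a=np.radians(x[2]);N=nose_from_corner(x[:2],a);th=lidnext(N,a,th)
        else: a=np.radians(ph);N=nose_from_corner(np.array(Cn),a);th=lidnext(N,a,th)
        print(np.array(Cn)*1e3,ph,'N',N*1e3,'lid',round(th,2),'h',hous(N,a),'tcp',tcp(N,a));p=q
E
python3 - <<'E'
from plan import *
run([((-.0045,-.027),45),((-.008,-.026),45),((-.012,-.025),45),((-.018,-.023),45),((-.024,-.02),45),((-.030,-.016),45),((-.034,-.010),42),((-.036,-.004),38),((-.037,.002),34),((-.037,.008),27),((-.036,.012),20),((-.035,.015),14),((-.034,.018),8),((-.033,.018),0),((-.003,.018),0)])
E
```

```text
[ -4.5 -27. ] 45 N [  8.2279 -39.7279] lid 0.04 h 0.0 tcp [ 0.5417 -0.1308  0.0632]
[ -8. -26.] 45 N [  4.7279 -38.7279] lid 0.11 h 0.0 tcp [ 0.5382 -0.1298  0.0632]
[-12. -25.] 45 N [  0.7279 -37.7279] lid 0.19 h 0.0 tcp [ 0.5342 -0.1288  0.0632]
[-18. -23.] 45 N [ -5.2721 -35.7279] lid 0.31 h 0.0 tcp [ 0.5282 -0.1268  0.0632]
[-24. -20.] 45 N [-11.2721 -32.7279] lid 0.43 h 0.0 tcp [ 0.5222 -0.1238  0.0632]
[-30. -16.] 45 N [-17.2721 -28.7279] lid 0.56 h 0.0 tcp [ 0.5162 -0.1198  0.0632]
[-34. -10.] 42 N [-21.9556 -23.3766] lid 0.7 h 0.0 tcp [ 0.507  -0.1097  0.0632]
[-36.  -4.] 38 N [-24.9181 -18.1842] lid 0.85 h 0.0 tcp [ 0.4985 -0.0978  0.0632]
[-37.   2.] 34 N [-26.9345 -12.9227] lid 0.99 h 0.0 tcp [ 0.4914 -0.0855  0.0632]
[-37.   8.] 27 N [-28.8282  -8.0381] lid 1.16 h 0.0 tcp [ 0.4817 -0.0676  0.0632]
[-36.  12.] 20 N [-29.8436  -4.9145] lid 1.29 h 0.0 tcp [ 0.4747 -0.0505  0.0632]
[-35.  15.] 14 N [-30.6454  -2.4653] lid 1.38 h 0.0 tcp [ 0.4701 -0.0356  0.0632]
[-34.  18.] 8 N [-31.4949   0.1752] lid 1.48 h 0.0 tcp [ 0.4667 -0.0202  0.0632]
[-33.  18.] 0 N [-33.   0.] lid 1.49 h 0.0 tcp [ 0.464  -0.003   0.0632]
[-3. 18.] 0 N [-3.  0.] lid 1.49 h 0.0 tcp [ 0.494  -0.003   0.0632]
```

```bash
python3 - <<'E'
from plan import *
run([((-.0045,-.028),45),((-.007,-.025),45),((-.012,-.022),45),((-.018,-.017),45),((-.024,-.011),45),((-.028,-.005),43),((-.031,.001),40),((-.034,.007),33),((-.035,.011),25),((-.034,.015),16),((-.034,.018),8),((-.033,.018),0),((-.003,.018),0)])
delta([0.5417,-.1318,.0635],np.pi/4)
E
```

```text
[ -4.5 -28. ] 45 N [  8.2279 -40.7279] lid 0.02 h 0.0 tcp [ 0.5417 -0.1318  0.0632]
[ -7. -25.] 45 N [  5.7279 -37.7279] lid 0.11 h 0.0 tcp [ 0.5392 -0.1288  0.0632]
[-12. -22.] 45 N [  0.7279 -34.7279] lid 0.24 h 0.0 tcp [ 0.5342 -0.1258  0.0632]
[-18. -17.] 45 N [ -5.2721 -29.7279] lid 0.39 h 0.0 tcp [ 0.5282 -0.1208  0.0632]
[-24. -11.] 45 N [-11.2721 -23.7279] lid 0.57 h 0.0 tcp [ 0.5222 -0.1148  0.0632]
[-28.  -5.] 43 N [-15.724  -18.1644] lid 0.75 h 0.0 tcp [ 0.5147 -0.1061  0.0632]
[-31.   1.] 40 N [-19.4298 -12.7888] lid 0.93 h 0.0 tcp [ 0.5067 -0.0958  0.0632]
[-34.   7.] 33 N [-24.1965  -8.0961] lid 1.12 h 0.0 tcp [ 0.4929 -0.0789  0.0632]
[-35.  11.] 25 N [-27.3929  -5.3135] lid 1.25 h 0.0 tcp [ 0.4813 -0.0609  0.0632]
[-34.  15.] 16 N [-29.0385  -2.3027] lid 1.38 h 0.0 tcp [ 0.4728 -0.0396  0.0632]
[-34.  18.] 8 N [-31.4949   0.1752] lid 1.48 h 0.0 tcp [ 0.4667 -0.0202  0.0632]
[-33.  18.] 0 N [-33.   0.] lid 1.49 h 0.0 tcp [ 0.464  -0.003   0.0632]
[-3. 18.] 0 N [-3.  0.] lid 1.49 h 0.0 tcp [ 0.494  -0.003   0.0632]
t 7.15 pos [ 0.5417 -0.136   0.0643] hd 0.7859 delta [ 0.003  -0.003   0.0008] spin 0.0005062819283332409 q [-0.246   0.4375 -0.3365  0.7968 -0.0001  2.1097] F [-0.2449 -0.5583 -3.1327] gap 0.0325
```

arm_command([
  {"fingers": -1,"translation": [0.0015,-0.0015,0.0005],"spin": 0},
  {"fingers": -1,"translation": [0.003,-0.003,0.001],"spin": 0},
  {"fingers": -1,"translation": [0.0032,-0.005,0.001],"spin": 0},
  {"fingers": -1,"translation": [0.0033,-0.007,0.001],"spin": 0},
  {"fingers": -1,"translation": [0.0026,-0.01,0.001],"spin": 0},
  {"fingers": -1,"translation": [0.0019,-0.0125,0.001],"spin": 0},
  {"fingers": -1,"translation": [0.0019,-0.0125,0.001],"spin": 0},
])

```text
t: 7.85
position: [0.5339, -0.1265, 0.0635]
tool_rot: [[0.707, 0.707, -0.0], [0.707, -0.707, -0.002], [-0.001, 0.001, -1.0]]
wrist_force: [1.6, -5.1, -1.4]
finger_gap: 0.0326
```

```bash
python3 look.py t7
```

```text
N [ 0.0006 -0.0355] hd 0.7850055791228682 lid pred 0.23 corner [-0.0121 -0.0228]
F [ 1.0075 -5.1302 -2.5667] m [-0.9606 -0.2394 -0.4701] t 7.9 pos [ 0.534  -0.1265  0.0635] q [-0.2318  0.4238 -0.3629  0.7836 -0.0014  2.1248]
```

View pics/t7.png

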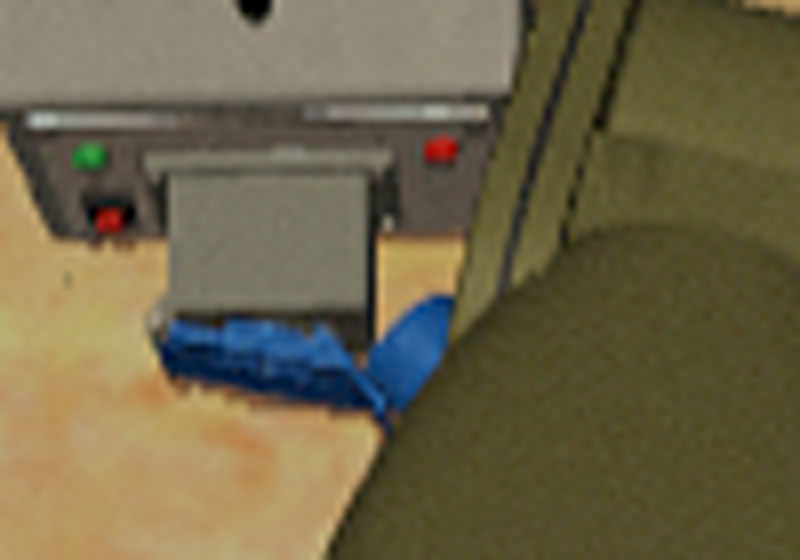

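arm_command([
  {"fingers": -1,"translation": [0,-0.004,0],"spin": 0},
  {"fingers": -1,"translation": [0,-0.008,0],"spin": 0},
  {"fingers": -1,"translation": [0,-0.0125,0],"spin": 0},
  {"fingers": -1,"translation": [0,-0.017,0],"spin": 0},
  {"fingers": -1,"translation": [0.0004,-0.0225,0],"spin": 0.017},
  {"fingers": -1,"translation": [0.0008,-0.028,0],"spin": 0.035},
  {"fingers": -1,"translation": [0.0016,-0.035,0],"spin": 0.06},
  {"fingers": -1,"translation": [0.0024,-0.041,0],"spin": 0.087},
])

```text
t: 8.7
position: [0.5054, -0.0959, 0.0631]
tool_rot: [[0.767, 0.642, -0.002], [0.642, -0.767, -0.002], [-0.003, 0.0, -1.0]]
wrist_force: [-1.1, -8.0, -2.0]
finger_gap: 0.0327
```

```bash
python3 look.py t8
```

```text
N [-0.0214 -0.012 ] hd 0.6965422180467159 lid pred 0.0 corner [-0.033   0.0018]
F [-0.7201 -4.687  -0.7019] m [-1.109  -0.0596 -0.5083] t 8.75 pos [ 0.5046 -0.0949  0.063 ] q [-0.185   0.3752 -0.4476  0.7508 -0.0016  2.2601]
```

View pics/t8.png

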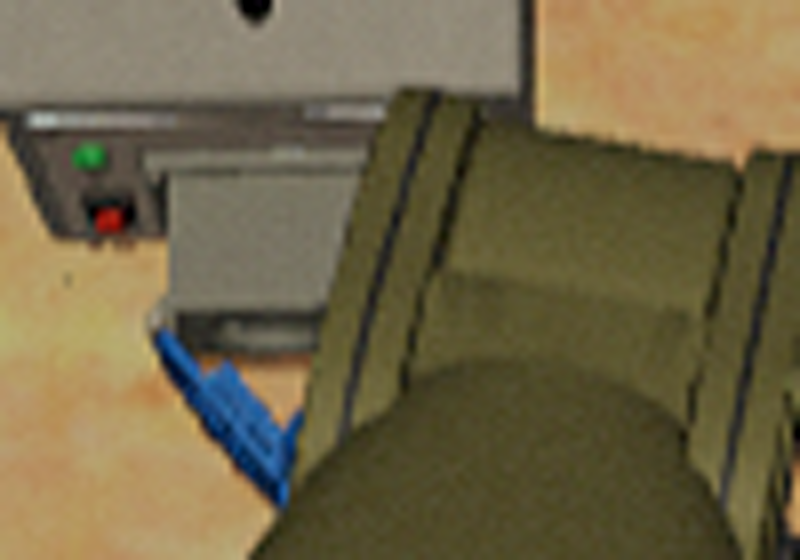

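```bash
cat > d.py <<'E'
import numpy as np
def rows(c,h,targets):
    for x,y,hd in targets:
        dx,dy=x-c[0],y-c[1];hd=np.radians(hd)
        print('tx %.4f ty %.4f spin %.3f'%(np.cos(h)*dx+np.sin(h)*dy,np.sin(h)*dx-np.cos(h)*dy,h-hd))
E
python3 -c "
from d import *
rows((.5069,-.0951),.698,[(.4929,-.0789,33),(.4813,-.0609,25),(.4728,-.0396,16),(.4667,-.0202,8),(.464,-.003,0)])"
python3 -c "
from h import *
cv2.imwrite('pics/w8.png',get_image('wrist')[:,:,::-1])"
```

```text
tx -0.0003 ty -0.0214 spin 0.122
tx 0.0024 ty -0.0427 spin 0.262
tx 0.0095 ty -0.0644 spin 0.419
tx 0.0173 ty -0.0832 spin 0.558
tx 0.0263 ty -0.0981 spin 0.698
```

View pics/w8.png

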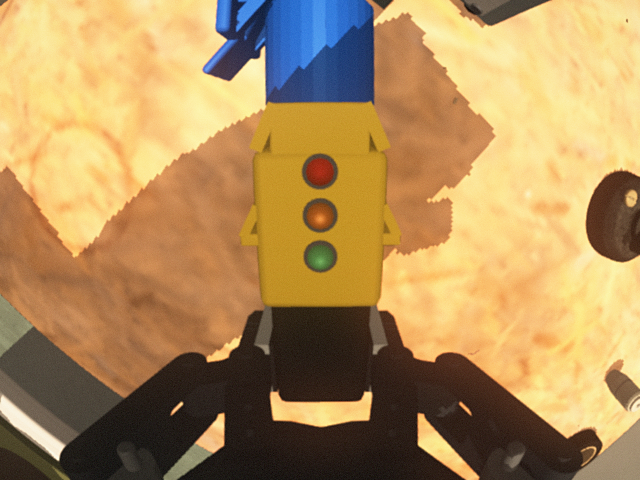

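arm_command([
  {"fingers": -1,"translation": [-0.0002,-0.007,0],"spin": 0.04},
  {"fingers": -1,"translation": [-0.0003,-0.014,0],"spin": 0.08},
  {"fingers": -1,"translation": [-0.0003,-0.0214,0],"spin": 0.122},
  {"fingers": -1,"translation": [0.0004,-0.0285,0],"spin": 0.168},
  {"fingers": -1,"translation": [0.0014,-0.0356,0],"spin": 0.215},
  {"fingers": -1,"translation": [0.0024,-0.0427,0],"spin": 0.262},
  {"fingers": -1,"translation": [0.0057,-0.0535,0],"spin": 0.34},
  {"fingers": -1,"translation": [0.0095,-0.0644,0],"spin": 0.419},
])

```text
t: 9.6
position: [0.4686, -0.041, 0.0625]
tool_rot: [[0.963, 0.271, -0.007], [0.271, -0.963, -0.004], [-0.008, 0.002, -1.0]]
wrist_force: [-3.2, -8.3, -1.9]
finger_gap: 0.0329
```

```bash
python3 look.py t9;python3 -c "
from h import *
cv2.imwrite('pics/w9.png',get_image('wrist')[:,:,::-1])"
```

```text
N [-0.034  -0.0026] hd 0.27334461340515215 lid pred 0.0 corner [-0.0389  0.0147]
F [-3.4986 -6.0335 -1.3373] m [-1.3426  0.5236 -0.7306] t 9.65 pos [ 0.4676 -0.0392  0.0623] q [-0.0822  0.3152 -0.548   0.7153 -0.0021  2.786 ]
```

View pics/t9.png

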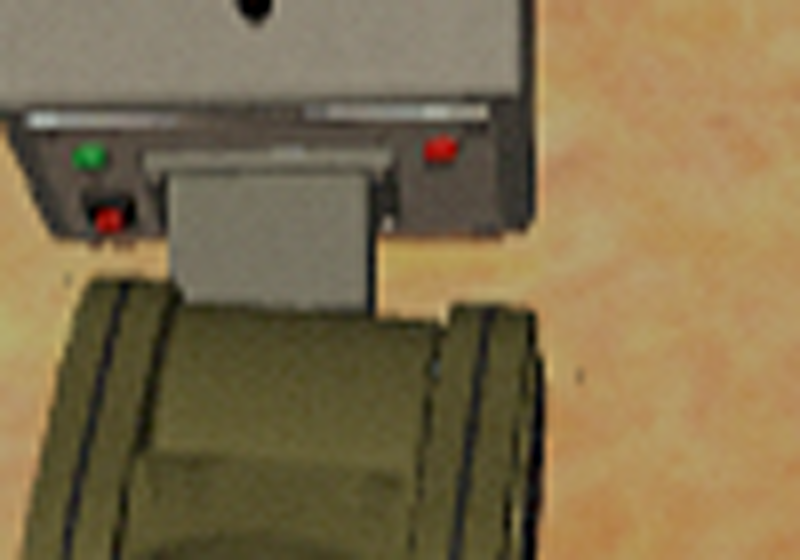

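View pics/w9.png

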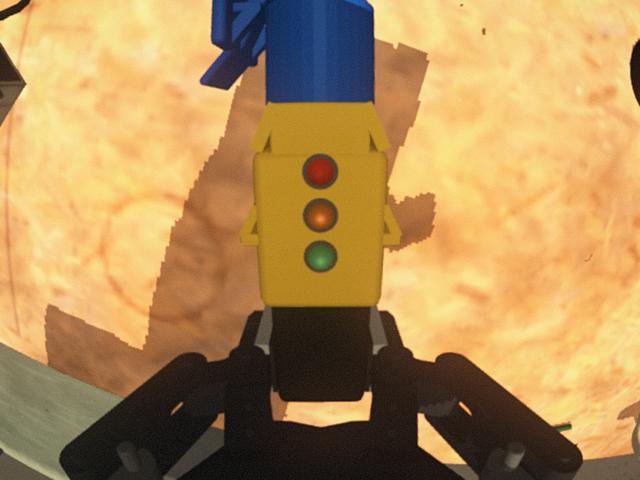

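```bash
cat >> g.py <<'E'
def where3(s=None):
    s=s or read_state();R=np.array(s['tool_rot']);hd=np.arctan2(R[1,0],R[0,0])
    W=np.array(s['position'])+R@np.array([GX+.1255,-.001,-ZOFF]);return np.r_[W[:2]-M,W[2]],hd+.012
def st(msg=''):
    s=read_state();N,h=where3(s);print(msg,'t',round(s['t'],2),'nose mm',N*1e3,'hd',round(h,4),'F',np.array(s['wrist_force']),'m',np.array(s['moment']),'pos',np.array(s['position']),'toolx',np.array(s['tool_rot'])[:,0],'q',np.array(s['qpos']))
E
python3 -c "
from g import *;st()
from d import *
rows((.4728,-.0396),.279,[(.469,-.0202,8),(.465,-.006,.025*57.3)])"
```

```text
t 9.7 nose mm [-33.9614  -1.7122  78.188 ] hd 0.2903 F [-2.3459 -7.7197 -0.9622] m [-1.5928  0.6378 -0.6583] pos [ 0.468  -0.0399  0.0624] toolx [ 0.9615  0.2747 -0.0079] q [-0.083   0.3155 -0.5474  0.7152 -0.0031  2.7804]
tx 0.0017 ty -0.0197 spin 0.139
tx 0.0018 ty -0.0344 spin 0.254
```

arm_command([
  {"fingers": -1,"translation": [0.0018,-0.006,-0.001],"spin": 0.046},
  {"fingers": -1,"translation": [0.0037,-0.012,-0.002],"spin": 0.092},
  {"fingers": -1,"translation": [0.0055,-0.0176,-0.002],"spin": 0.138},
  {"fingers": -1,"translation": [0.006,-0.0225,-0.002],"spin": 0.176},
  {"fingers": -1,"translation": [0.0065,-0.0275,-0.002],"spin": 0.214},
  {"fingers": -1,"translation": [0.0068,-0.03,-0.002],"spin": 0.234},
  {"fingers": -1,"translation": [0.007,-0.032,-0.002],"spin": 0.25},
  {"fingers": -1,"translation": [0.007,-0.032,-0.002],"spin": 0.25},
])

```text
t: 10.5
position: [0.4665, -0.0085, 0.0642]
tool_rot: [[1.0, 0.028, -0.007], [0.028, -1.0, -0.004], [-0.007, 0.004, -1.0]]
wrist_force: [-2.0, -8.2, -2.2]
finger_gap: 0.0326
```

```bash
python3 -c "
from g import *
i=get_image('wrist')[:,:,::-1];cv2.imwrite('pics/w10.png',i)
i=get_image('side')[:,:,::-1];cv2.imwrite('pics/s10.png',i)
i=get_image('top')[:,:,::-1];cv2.imwrite('pics/t10.png',i)
st()"
```

```text
t 10.65 nose mm [-30.4448  -1.067   80.131 ] hd 0.0398 F [-2.3674 -8.8607 -2.1289] m [-1.6424  0.477  -0.8868] pos [ 0.4665 -0.0086  0.0642] toolx [ 0.9996  0.0278 -0.0071] q [-0.0157  0.3085 -0.5522  0.717  -0.004   3.0982]
```

View pics/w10.png

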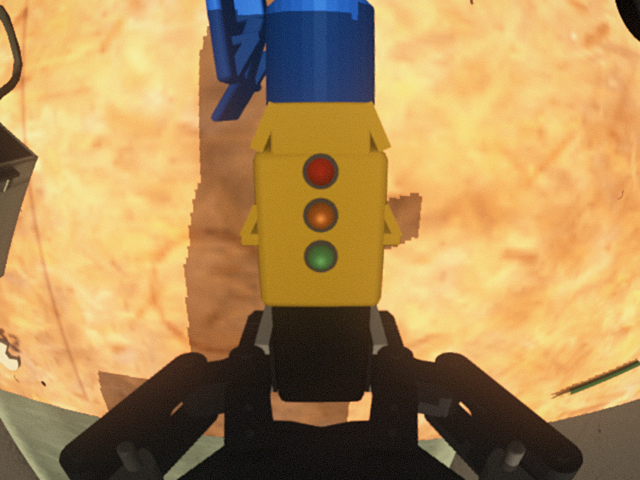

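View pics/s10.png

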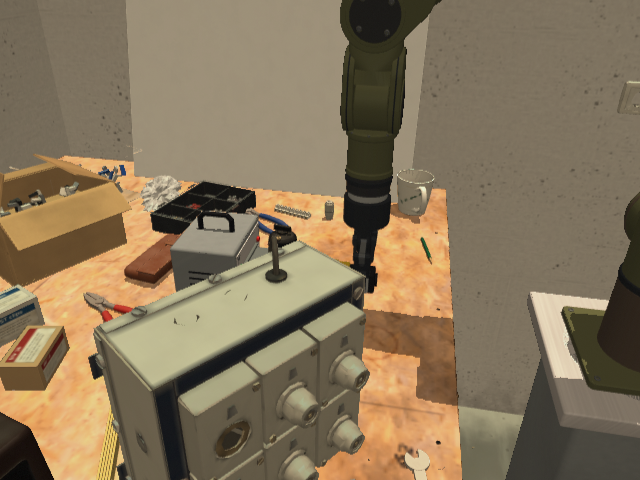

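View pics/t10.png

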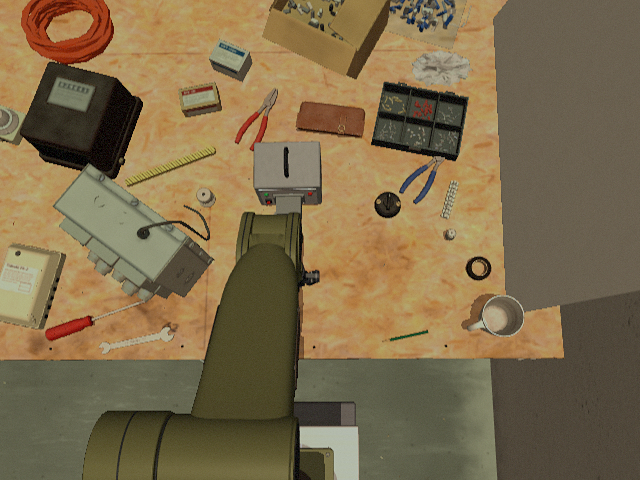

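```bash
sed -i 's/GX+.1255,-.001,-ZOFF/GX+.1255,-.0002,-ZOFF/; s/hd+.012/hd+.003/' g.py; python3 -c "
from g import *
st()"
```

```text
t 10.65 nose mm [-30.4226  -1.8667  80.1339] hd 0.0308 F [-2.3674 -8.8607 -2.1289] m [-1.6424  0.477  -0.8868] pos [ 0.4665 -0.0086  0.0642] toolx [ 0.9996  0.0278 -0.0071] q [-0.0157  0.3085 -0.5522  0.717  -0.004   3.0982]
```

arm_command([
  {"fingers": -1,"translation": [0.004,-0.0003,0],"spin": 0},
  {"fingers": -1,"translation": [0.009,-0.0006,0],"spin": 0},
  {"fingers": -1,"translation": [0.014,-0.0009,0],"spin": 0},
  {"fingers": -1,"translation": [0.018,-0.0012,0],"spin": 0},
  {"fingers": -1,"translation": [0.022,-0.0013,0],"spin": 0},
  {"fingers": -1,"translation": [0.025,-0.0013,0],"spin": 0},
  {"fingers": -1,"translation": [0.025,-0.0013,0],"spin": 0},
])

```text
t: 11.35
position: [0.492, -0.0064, 0.0642]
tool_rot: [[1.0, 0.029, -0.007], [0.029, -1.0, -0.003], [-0.007, 0.003, -1.0]]
wrist_force: [-1.0, -6.7, -3.2]
finger_gap: 0.0326
```

```bash
python3 -c "
from g import *
st()
i=get_image('wrist')[:,:,::-1];cv2.imwrite('pics/w11.png',i)
"
```

```text
t 11.35 nose mm [-4.9247  0.4249 80.1631] hd 0.0316 F [-0.9823 -6.7058 -3.1992] m [-1.4361  0.3739 -0.6084] pos [ 0.492  -0.0064  0.0642] toolx [ 0.9996  0.0286 -0.0067] q [-0.0108  0.3453 -0.4933  0.7387 -0.0033  3.1022]
```

View pics/w11.png

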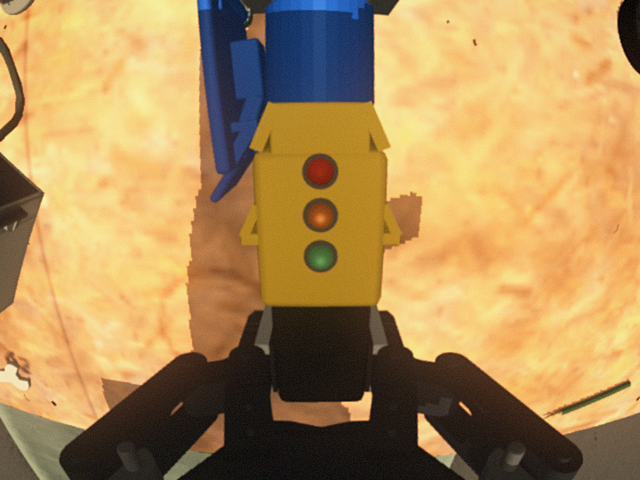

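```bash
python3 -c "
from g import *
i=cv2.imread('pics/w11.png');cv2.imwrite('pics/w11z.png',cv2.resize(i[0:70,190:440],None,fx=3.2,fy=3.2,interpolation=cv2.INTER_NEAREST))
s=read_state()
for q in ((0,-.028),(0,.028)): print(wproj(np.r_[M+np.array(q),.108]), wproj(np.r_[M+np.array(q),.052]))
"
```

```text
(np.float64(428.97321773259864), np.float64(-33.35069436729654)) (np.float64(391.37037507001605), np.float64(15.44242082294221))
(np.float64(218.66614611561548), np.float64(-39.40702216348072)) (np.float64(253.55594410739457), np.float64(11.494138676475188))
```

View pics/w11z.png

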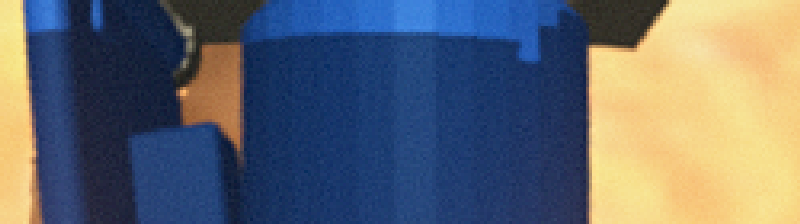

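arm_command([
  {"fingers": -1,"translation": [0,-0.0008,0],"spin": 0},
  {"fingers": -1,"translation": [0.002,-0.0008,0],"spin": 0},
  {"fingers": -1,"translation": [0.004,-0.0007,0],"spin": 0},
  {"fingers": -1,"translation": [0.006,-0.0007,0],"spin": 0},
  {"fingers": -1,"translation": [0.008,-0.0006,0],"spin": 0},
  {"fingers": -1,"translation": [0.008,-0.0006,0],"spin": 0},
])

```text
t: 12.0
position: [0.4993, -0.0051, 0.064]
tool_rot: [[1.0, 0.029, -0.008], [0.029, -1.0, -0.002], [-0.008, 0.002, -1.0]]
wrist_force: [-0.8, -6.0, -3.5]
finger_gap: 0.0324
```

```bash
sed -i 's/\[.6215,-.003\]/[.6218,-.002]/' g.py; python3 -c "
from g import *
st()"
```

```text
t 12.0 nose mm [ 2.0704  0.7407 79.7996] hd 0.0323 F [-0.8411 -5.956  -3.4751] m [-1.2589  0.4521 -0.4503] pos [ 0.4993 -0.0051  0.064 ] toolx [ 0.9995  0.0293 -0.0076] q [-0.0087  0.3567 -0.4753  0.7463 -0.0025  3.1036]
```

arm_command([
  {"fingers": -1,"translation": [0.002,0,0],"spin": 0},
  {"fingers": -1,"translation": [0.004,0.0001,0],"spin": 0},
  {"fingers": -1,"translation": [0.006,0.0001,0],"spin": 0},
  {"fingers": -1,"translation": [0.008,0.0002,0],"spin": 0},
  {"fingers": -1,"translation": [0.008,0.0002,0],"spin": 0},
])

```text
t: 12.5
position: [0.5052, -0.006, 0.0637]
tool_rot: [[1.0, 0.029, -0.011], [0.029, -1.0, -0.004], [-0.012, 0.004, -1.0]]
wrist_force: [-5.8, -10.2, -0.7]
finger_gap: 0.0323
```

```bash
python3 -c "
from g import *
st()"
```

```text
t 12.5 nose mm [ 8.0287 -0.1964 79.0243] hd 0.0315 F [ -5.751  -10.2178  -0.6743] m [-1.797   1.1215 -0.5242] pos [ 0.5052 -0.006   0.0637] toolx [ 0.9995  0.0285 -0.0115] q [-0.009   0.3681 -0.4575  0.7566 -0.0046  3.1041]
```

arm_command([
  {"fingers": -1,"translation": [0.001,0,-0.0007],"spin": 0},
  {"fingers": -1,"translation": [0.003,0.0001,-0.0012],"spin": 0},
  {"fingers": -1,"translation": [0.005,0.0001,-0.0012],"spin": 0},
  {"fingers": -1,"translation": [0.007,0.0002,-0.0012],"spin": 0},
  {"fingers": -1,"translation": [0.007,0.0002,-0.0012],"spin": 0},
])

```text
t: 13.0
position: [0.5146, -0.006, 0.0652]
tool_rot: [[1.0, 0.028, -0.007], [0.028, -1.0, -0.004], [-0.007, 0.004, -1.0]]
wrist_force: [-0.7, -9.1, -3.7]
finger_gap: 0.0326
```

```bash
python3 -c "
from g import *
st()
i=get_image('wrist')[:,:,::-1];cv2.imwrite('pics/w12.png',i)"
```

```text
t 13.0 nose mm [17.4098 -0.1779 81.1367] hd 0.0314 F [-0.6812 -9.095  -3.6896] m [-1.7202  0.3997 -0.5591] pos [ 0.5146 -0.006   0.0652] toolx [ 0.9996  0.0284 -0.0072] q [-0.0089  0.3772 -0.437   0.7636 -0.0043  3.1043]
```

View pics/w12.png

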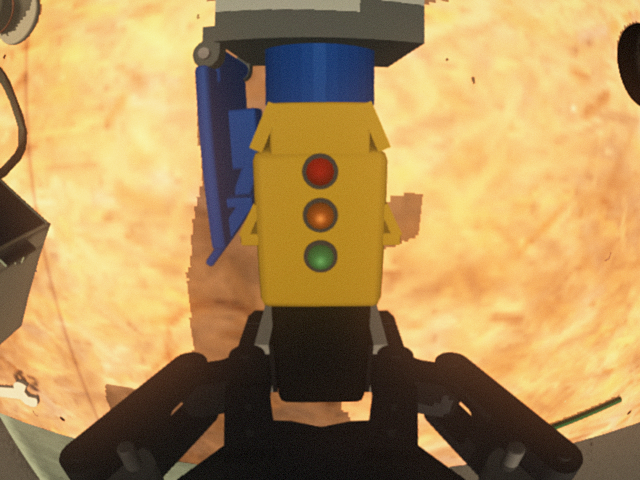

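arm_command([
  {"fingers": -1,"translation": [0.002,0,0],"spin": 0},
  {"fingers": -1,"translation": [0.004,0.0001,0],"spin": 0},
  {"fingers": -1,"translation": [0.006,0.0001,0],"spin": 0},
  {"fingers": -1,"translation": [0.008,0.0002,0],"spin": 0},
  {"fingers": -1,"translation": [0.008,0.0002,0],"spin": 0},
])

```text
t: 13.55
position: [0.5202, -0.0053, 0.0646]
tool_rot: [[0.999, 0.03, -0.012], [0.03, -1.0, -0.003], [-0.012, 0.003, -1.0]]
wrist_force: [-4.8, -6.7, -3.1]
finger_gap: 0.0326
```

```bash
python3 -c "
from g import *
st()
i=get_image('wrist')[:,:,::-1];cv2.imwrite('pics/w13.png',i[0:330,150:450])"
```

```text
t 13.55 nose mm [23.0635  0.6301 79.9332] hd 0.0326 F [-4.838  -6.6552 -3.1152] m [-1.4343  1.0463 -0.2885] pos [ 0.5202 -0.0053  0.0646] toolx [ 0.9995  0.0296 -0.0116] q [-0.0083  0.3889 -0.4195  0.7739 -0.0031  3.1037]
```

View pics/w13.png

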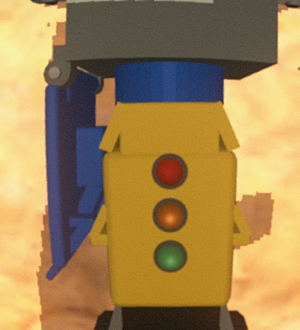

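arm_command([
  {"fingers": -1,"translation": [0.002,0,0],"spin": 0},
  {"fingers": -1,"translation": [0.004,0.0001,-0.0003],"spin": 0},
  {"fingers": -1,"translation": [0.006,0.0001,-0.0003],"spin": 0},
  {"fingers": -1,"translation": [0.007,0.0002,-0.0003],"spin": 0},
  {"fingers": -1,"translation": [0.007,0.0002,-0.0003],"spin": 0},
])

```text
t: 14.1
position: [0.5276, -0.0051, 0.0651]
tool_rot: [[1.0, 0.03, -0.011], [0.03, -1.0, -0.002], [-0.011, 0.002, -1.0]]
wrist_force: [-5.2, -6.6, -2.3]
finger_gap: 0.0328
```

```bash
python3 -c "
from g import *
st()
i=get_image('wrist')[:,:,::-1];cv2.imwrite('pics/w14.png',i[0:330,150:450])"
```

```text
t 14.1 nose mm [30.425   0.8357 80.5588] hd 0.0325 F [-5.2354 -6.6138 -2.3022] m [-1.3244  0.9541 -0.3771] pos [ 0.5276 -0.0051  0.0651] toolx [ 0.9995  0.0295 -0.0108] q [-0.0081  0.3985 -0.4014  0.7816 -0.0026  3.104 ]
```

View pics/w14.png

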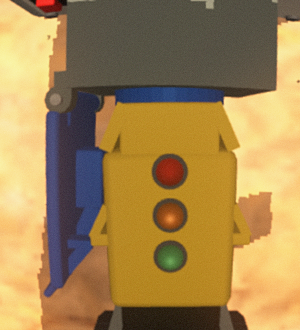

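arm_command([
  {"fingers": -1,"translation": [0.001,0,0],"spin": 0},
  {"fingers": -1,"translation": [0.002,0,0],"spin": 0},
  {"fingers": -1,"translation": [0.003,0,0],"spin": 0},
  {"fingers": -1,"translation": [0.003,0,0],"spin": 0},
])

```text
t: 14.55
position: [0.5297, -0.005, 0.0649]
tool_rot: [[0.999, 0.029, -0.012], [0.029, -1.0, -0.002], [-0.012, 0.002, -1.0]]
wrist_force: [-6.9, -7.1, -1.7]
finger_gap: 0.0324
```

```bash
python3 -c "
from g import *
st()
i=get_image('wrist')[:,:,::-1];cv2.imwrite('pics/w15.png',cv2.resize(i[60:300,180:420],None,fx=2.5,fy=2.5))"
```

```text
t 14.55 nose mm [32.5691  0.8912 80.1744] hd 0.0322 F [-6.8946 -7.1135 -1.6521] m [-1.228   1.1209 -0.4628] pos [ 0.5297 -0.005   0.0649] toolx [ 0.9995  0.0292 -0.0123] q [-0.0079  0.4028 -0.3949  0.7853 -0.0025  3.1045]
```

View pics/w15.png

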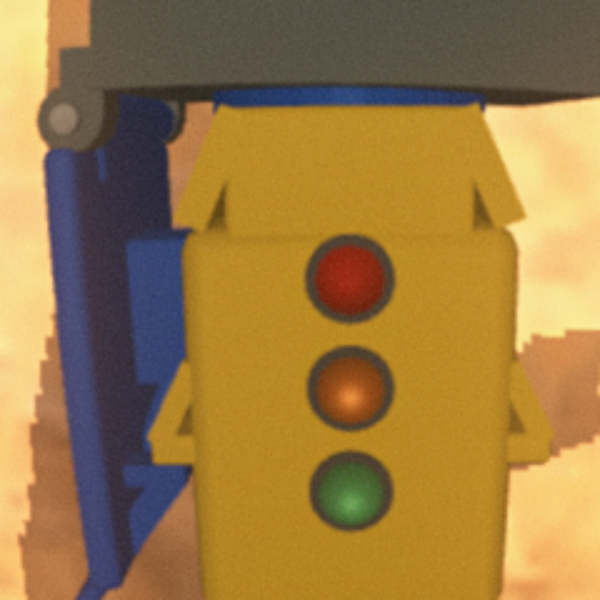

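arm_command([
  {"fingers": -1,"translation": [0.001,0,0],"spin": 0},
  {"fingers": -1,"translation": [0.0015,0,0],"spin": 0},
  {"fingers": -1,"translation": [0.0015,0,0],"spin": 0},
  {"fingers": -1,"translation": [0.0015,0,0],"spin": 0},
])

```text
t: 15.0
position: [0.5299, -0.005, 0.0648]
tool_rot: [[0.999, 0.029, -0.014], [0.029, -1.0, -0.003], [-0.015, 0.002, -1.0]]
wrist_force: [-10.1, -7.1, 0.7]
finger_gap: 0.0327
```

```bash
python3 -c "
from g import *
st()
i=get_image('wrist')[:,:,::-1];cv2.imwrite('pics/w16.png',cv2.resize(i[60:300,180:420],None,fx=2.5,fy=2.5))"
```

```text
t 15.0 nose mm [32.7663  0.8546 79.7519] hd 0.0323 F [-10.1311  -7.064    0.6672] m [-1.3671  1.5026 -0.4549] pos [ 0.5299 -0.005   0.0648] toolx [ 0.9995  0.0293 -0.0146] q [-0.0078  0.4046 -0.3922  0.7885 -0.0028  3.1045]
```

View pics/w16.png

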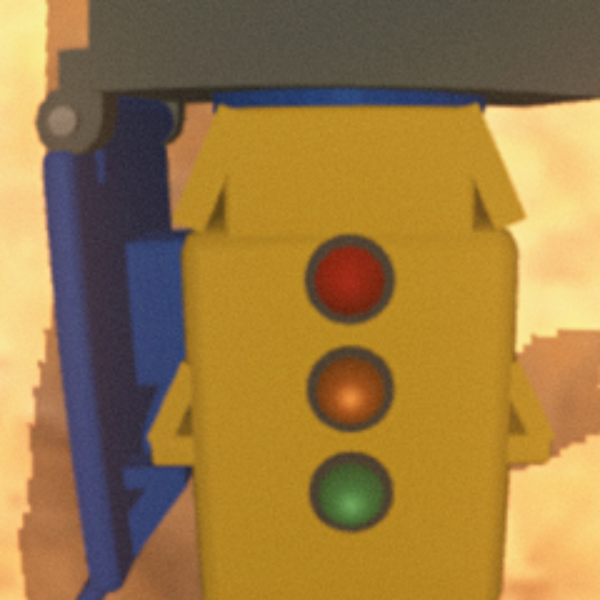

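arm_command([
  {"fingers": -1,"translation": [-0.001,0,0],"spin": 0},
  {"fingers": -1,"translation": [-0.002,0,0],"spin": 0},
  {"fingers": -1,"translation": [-0.003,0,0],"spin": 0},
  {"fingers": -1,"translation": [-0.004,0,0],"spin": 0},
  {"fingers": -1,"translation": [-0.004,0,0],"spin": 0},
])

```text
t: 15.55
position: [0.5297, -0.0049, 0.065]
tool_rot: [[1.0, 0.029, -0.008], [0.029, -1.0, -0.002], [-0.008, 0.002, -1.0]]
wrist_force: [-0.7, -6.2, -6.3]
finger_gap: 0.0328
```

```bash
python3 -c "
from g import *
st()
i=get_image('wrist')[:,:,::-1];cv2.imwrite('pics/w17.png',cv2.resize(i[60:300,180:420],None,fx=2.5,fy=2.5))"
```

```text
t 15.55 nose mm [32.4752  0.965  80.8016] hd 0.0319 F [-0.6665 -6.1631 -6.2976] m [-1.2125  0.3596 -0.5875] pos [ 0.5297 -0.0049  0.065 ] toolx [ 0.9996  0.0289 -0.0079] q [-0.008   0.3998 -0.3995  0.7793 -0.002   3.1047]
```

View pics/w17.png

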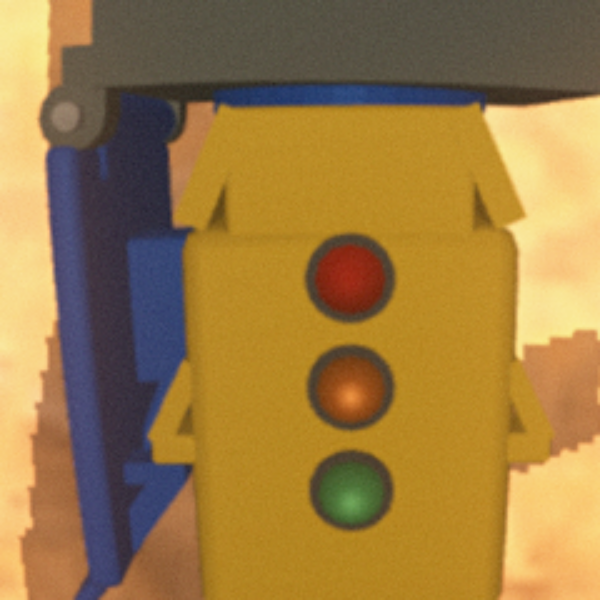

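arm_command([
  {"fingers": -1,"translation": [-0.001,0,0],"spin": 0},
  {"fingers": -1,"translation": [-0.002,0,0],"spin": 0},
  {"fingers": -1,"translation": [-0.002,0,0],"spin": 0},
])

```text
t: 15.9
position: [0.5296, -0.0048, 0.0651]
tool_rot: [[1.0, 0.029, -0.005], [0.029, -1.0, -0.002], [-0.005, 0.002, -1.0]]
wrist_force: [2.9, -5.1, -10.8]
finger_gap: 0.0324
```

```bash
python3 -c "
from g import *
st()
i=get_image('wrist')[:,:,::-1];cv2.imwrite('pics/w18.png',cv2.resize(i[60:300,180:420],None,fx=2.5,fy=2.5))"
```

```text
t 15.9 nose mm [32.3127  1.0255 81.3121] hd 0.0318 F [  2.9323  -5.1427 -10.7872] m [-1.178  -0.1611 -0.6926] pos [ 0.5296 -0.0048  0.0651] toolx [ 0.9996  0.0288 -0.0048] q [-0.008   0.3975 -0.4031  0.7749 -0.0017  3.1048]
```

View pics/w18.png

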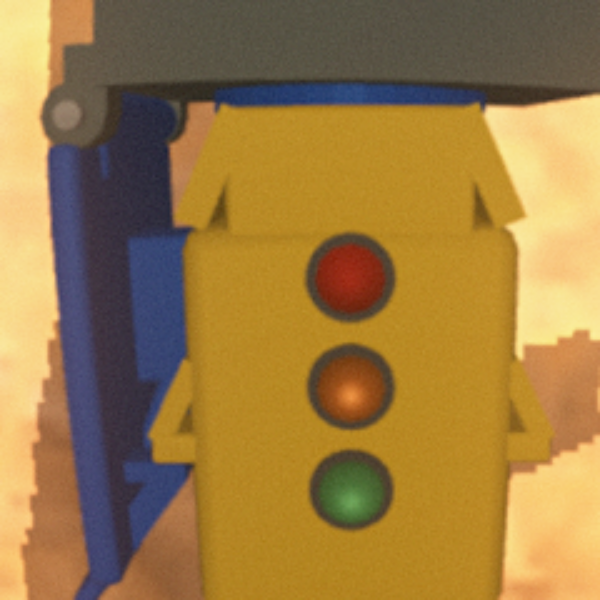

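arm_command([
  {"fingers": -1,"translation": [0.001,0,0.0005],"spin": 0},
  {"fingers": -1,"translation": [0.002,0,0.001],"spin": 0},
  {"fingers": -1,"translation": [0.003,0,0.001],"spin": 0},
  {"fingers": -1,"translation": [0.003,0,0.001],"spin": 0},
], squeeze=60)

```text
t: 16.35
position: [0.5298, -0.005, 0.0646]
tool_rot: [[1.0, 0.029, -0.009], [0.029, -1.0, -0.002], [-0.009, 0.002, -1.0]]
wrist_force: [-5.8, -5.5, 0.4]
finger_gap: 0.0325
```

```bash
python3 -c "
from g import *
st()"
```

```text
t 16.35 nose mm [32.5668  0.8849 80.2565] hd 0.0321 F [-5.8338 -5.5254  0.3867] m [-1.2317  0.757  -0.5061] pos [ 0.5298 -0.005   0.0646] toolx [ 0.9995  0.0291 -0.0094] q [-0.008   0.4013 -0.3983  0.7805 -0.0023  3.1045]
```

arm_command([
  {"fingers": -0.1,"translation": [0,0,-0.0003],"spin": 0},
  {"fingers": 0,"translation": [0,0,-0.0003],"spin": 0},
  {"fingers": 0.3,"translation": [0,0,-0.0003],"spin": 0},
  {"fingers": 0.6,"translation": [0,0,-0.0003],"spin": 0},
  {"fingers": 0.8,"translation": [0,0,-0.0003],"spin": 0},
  {"fingers": 0.8,"translation": [0,0,-0.0003],"spin": 0},
])

```text
t: 16.95
position: [0.5352, -0.0039, 0.0662]
tool_rot: [[1.0, 0.03, 0.0], [0.03, -1.0, 0.0], [0.0, -0.0, -1.0]]
wrist_force: [0.0, -0.4, 0.1]
finger_gap: 0.0767
```

```bash
python3 -c "
from g import *
st()
i=get_image('wrist')[:,:,::-1];cv2.imwrite('pics/w19.png',i)"
```

```text
t 16.95 nose mm [37.8158  2.0318 82.9809] hd 0.0331 F [ 0.0033 -0.4036  0.1435] m [ 0.0486 -0.0119  0.0194] pos [ 0.5352 -0.0039  0.0662] toolx [0.9995 0.0301 0.0001] q [-0.0075  0.4014 -0.3931  0.7762  0.0003  3.104 ]
```

View pics/w19.png

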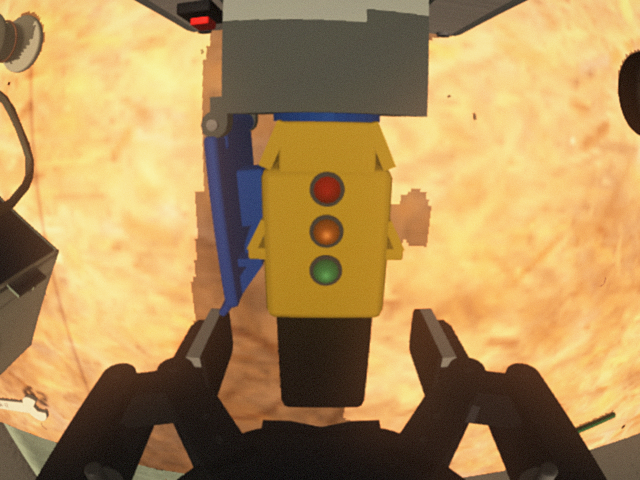

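arm_command([
  {"fingers": 0.8,"translation": [-0.006,0,0],"spin": 0},
  {"fingers": 0.8,"translation": [-0.01,0,-0.005],"spin": 0},
  {"fingers": 0.8,"translation": [-0.01,0,-0.02],"spin": 0},
  {"fingers": 0.9,"translation": [-0.01,0,-0.05],"spin": 0},
  {"fingers": 0.9,"translation": [-0.02,0,-0.09],"spin": 0},
  {"fingers": 0.9,"translation": [-0.05,0,-0.13],"spin": 0},
  {"fingers": 0.9,"translation": [-0.09,0,-0.16],"spin": 0},
  {"fingers": 0.9,"translation": [-0.12,0,-0.17],"spin": 0},
])

```text
t: 17.8
position: [0.4145, -0.0078, 0.2395]
tool_rot: [[1.0, 0.03, 0.005], [0.03, -1.0, -0.0], [0.005, 0.0, -1.0]]
wrist_force: [1.3, -0.0, 0.0]
finger_gap: 0.0809
```

arm_command([
  {"fingers": 0.9,"translation": [0,0.03,0],"spin": 0.0},
  {"fingers": 0.9,"translation": [0,0.07,0],"spin": 0},
  {"fingers": 0.9,"translation": [0,0.11,0],"spin": 0},
  {"fingers": 0.9,"translation": [0,0.15,0],"spin": 0},
  {"fingers": 0.9,"translation": [0,0.18,0],"spin": 0},
  {"fingers": 0.9,"translation": [0,0.18,0],"spin": 0},
])

```text
t: 18.4
position: [0.4204, -0.1906, 0.2363]
tool_rot: [[1.0, 0.025, 0.001], [0.025, -1.0, -0.001], [0.001, 0.001, -1.0]]
wrist_force: [0.1, 0.1, 1.2]
finger_gap: 0.0809
```

```bash
python3 -c "
from g import *
st()
i=get_image('wrist')[:,:,::-1];cv2.imwrite('pics/w20.png',i)
i=get_image('top')[:,:,::-1];cv2.imwrite('pics/t20.png',cv2.resize(i[165:265,230:350],None,fx=6,fy=6,interpolation=cv2.INTER_CUBIC))"
```

```text
t 18.4 nose mm [ -76.9833 -185.24    253.188 ] hd 0.0281 F [0.1382 0.1197 1.2482] m [0.0504 0.0338 0.0169] pos [ 0.4204 -0.1906  0.2363] toolx [0.9997 0.0251 0.0006] q [-0.4249  0.1484 -0.2704  1.1508 -0.0011  2.6916]
```

View pics/w20.png

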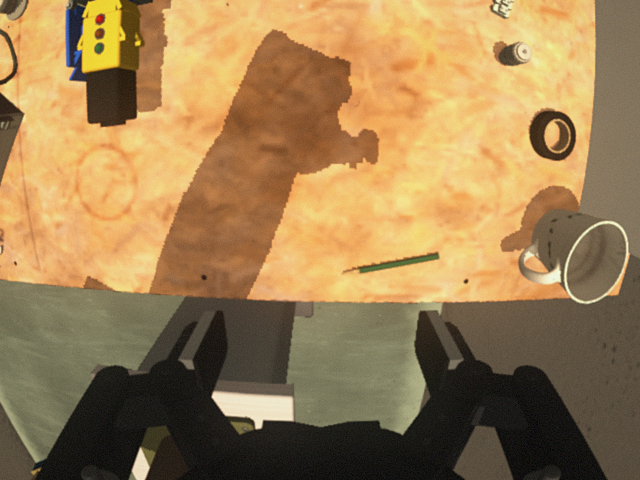

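View pics/t20.png

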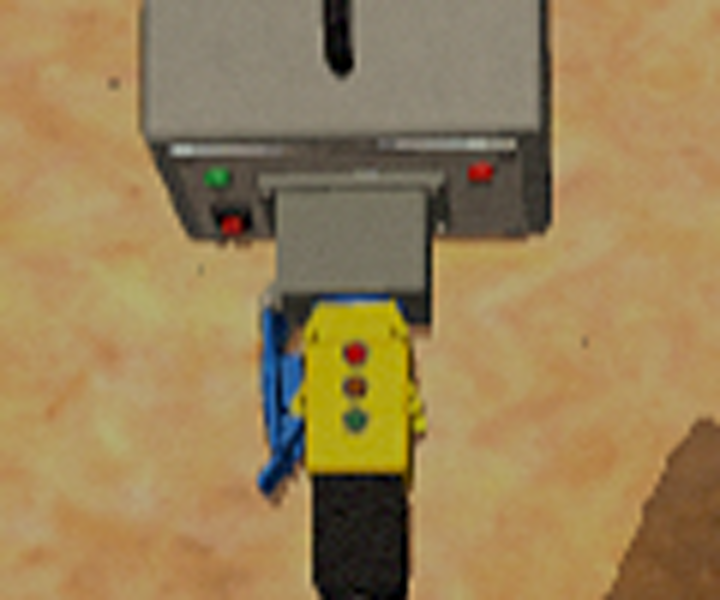

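```bash
python3 -c "
from g import *
p=onz('top',(230+358/6,165+472/6),.10);print('yellow rear',p,'depth',(p[0]-M[0]+.0985)*1e3)
g=onz('top',(230+360/6,165+598/6),.098);print('grip rear',g)
a=onz('top',(230+270/6,165+312/6),.107);b=onz('top',(230+276/6,165+455/6),.107);print('lid',np.pi/2-np.arctan2(b[1]-a[1],-(b[0]-a[0])),a,b)
"
```

```text
yellow rear [ 0.5536 -0.0061  0.1   ] depth 30.267704966971813
grip rear [ 0.5058 -0.0073  0.098 ]
lid 1.6285504735056533 [0.614  0.0274 0.107 ] [0.5587 0.0242 0.107 ]
```

arm_command([
  {"fingers": 0.9,"translation": [0,0,0],"spin": 0},
  {"fingers": 0.9,"translation": [0,0,0],"spin": 0},
  {"fingers": 0.9,"translation": [0,0,0],"spin": 0},
  {"fingers": 0.9,"translation": [0,0,0],"spin": 0},
  {"fingers": 0.9,"translation": [0,0,0],"spin": 0},
  {"fingers": 0.9,"translation": [0,0,0],"spin": 0},
])

```text
t: 19.1
position: [0.4206, -0.1874, 0.2361]
tool_rot: [[1.0, 0.03, 0.0], [0.03, -1.0, -0.0], [0.0, 0.0, -1.0]]
wrist_force: [0.6, 0.8, -0.6]
finger_gap: 0.0809
```

```bash
python3 -c "
from g import *
i=get_image('top')[:,:,::-1];c=cv2.resize(i[165:265,230:350],None,fx=6,fy=6,interpolation=cv2.INTER_CUBIC);cv2.imwrite('pics/t21.png',c)
o=cv2.imread('pics/t20.png');d=cv2.absdiff(c,o)[100:600,200:480];print('mean diff',d.mean(),'max',d.max(),'n>40',(d.max(2)>40).sum())
i=get_image('side')[:,:,::-1];cv2.imwrite('pics/s21.png',i)
"
```

```text
mean diff 2.33 max 29 n>40 0
```

View pics/s21.png

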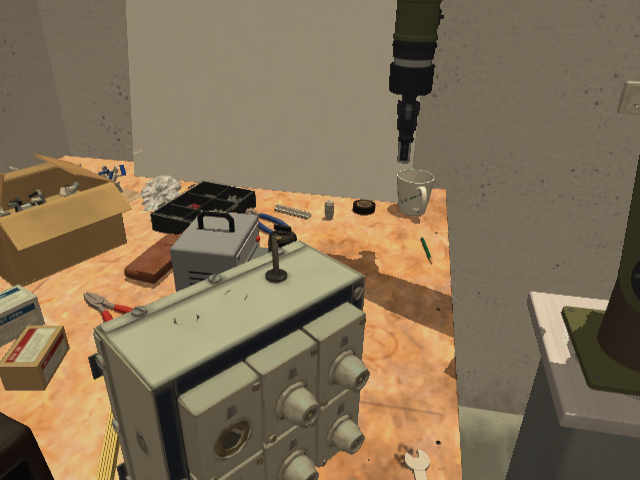

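```bash
python3 -c "
import cv2
i=cv2.imread('pics/w19.png');cv2.imwrite('pics/w19z.png',cv2.resize(i[90:330,190:420],None,fx=2.5,fy=2.5,interpolation=cv2.INTER_CUBIC))"
```

```text
(no output)
```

View pics/w19z.png

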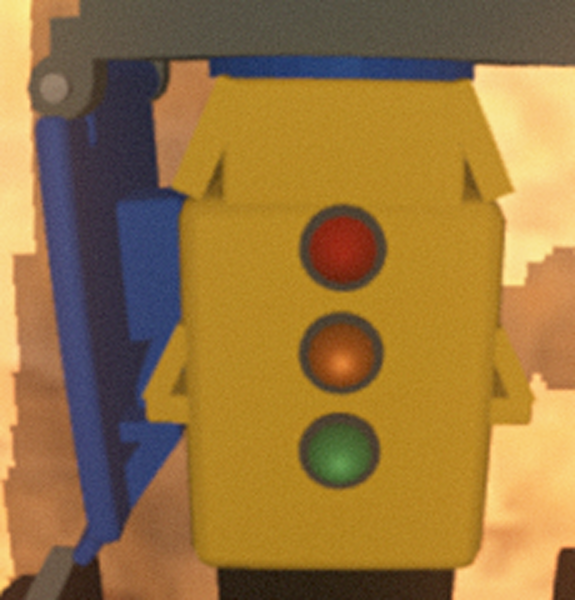

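Zoomed, the released tester shows the hook's steep face (about row 425) directly behind the lug's rear face (about row 420). It sits well inside the lug's tip, so the tester is latched.

```bash
python3 -c "
from workcell import *
print(read_state()['t']);print(job_done())"
```

```text
19.2
the job is handed in; nothing more can be done
None
```

The outlet tester is plugged in and held by the lid's hooks, and I handed the job in at about 19 s of the 70 s allowed. I took it by its grip, levered the lid open from its lip with the nose, held it open while turning into line with the mouth, fed the nose in and pressed it home. I then tested the hold, let go and backed the arm away.

**Last checks**
- **Latch:** the wrist pictures show the hook directly behind the catch lug. A light pull (about 3 N at the wrist) before letting go did not draw the tester out.
- **Lid:** its angle measured from the top view is about 1.51 rad, within the 1.45 to 1.56 range for hooked. That range also covers the rib merely sliding on the body, so I relied on the hook pictures.
- **After letting go:** two top views 0.7 s apart showed no movement. The arm is clear, touching nothing, and the other things on the bench look undisturbed.
- **Forces:** the most I saw at the wrist was about 10 N while pressing in, and about 11 N downwards during the test pull. I read the force only between moves.

**Disagreements**
- **Depth:** the arm's pose gave about 32.4 mm when latched, but a rough top-view reading after release gave about 30 mm. The camera is good to 1 to 2 mm, and the tester settles back onto the hooks.
- **Angle:** I inserted the tester about 0.03 rad off straight, because the last wrist joint was close to its limit.

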